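Ready the kit-filling unit: nest the cups, copy the switch setting, start

ROBOT

A 6-joint arm with a two-finger parallel gripper is mounted at the origin on the work surface. World frame = base frame: x ahead of the robot, y to its left, z up, the work surface at z = 0. Lengths are in mm, angles in rad, forces in N, time in s.
With the tool pointing down it reaches from about 275 to 1000 mm from the base axis. Payload 8.4 kg.
Tool frame: the origin (TCP) lies midway between the tips of the shut fingers; the grasp point (between the pads) lies 19 mm behind it; z points along the fingers, y is the line along which they close (so a half turn about z gives the same grasp; the last joint's range is limited). The gripper opens to 85 mm and grips with 20 to 120 N. Pads are 22 mm wide; open, the fingers measure 114 mm over their backs; the gripper's body (76 mm by 85 mm) begins 54 mm behind the grasp point. The pads swing forward as they close: fully open they stand 13 mm farther back than shut.
Start: joints at [1.262, 0.353, 1.633, -0, 1.155, -0.002], TCP at [188.755, 595.818, 231.281] pointing down, gripper open.
Joint ranges: [-2.63, 2.63], [-0.92, 2.1], [0.06, 2.66], [-1.3, 4.44], [0, 2.69], [-3.02, 3.02]. Speed limits (rad/s): [2.22, 2.22, 2.79, 3.14, 3.14, 3.14].

INTERFACE

Orientations are given as [roll, pitch, yaw] about the fixed x, y, z axes, in that order (R = Rz(yaw) Ry(pitch) Rx(roll)).
In Python, from rig import monitor, imaging, r gives the robot as it stands.
- The arm moves only by the tool drive_tool, never from a script. Its argument "plan" is a list of rows, each an object of numbers: "x", "y", "z": the shift along the tool's x, y, z in units of 50 mm (1.0 is 50 mm); "ax", "ay", "az": the turn, a rotation vector about the tool's x, y, z in units of 6 degrees (1.0 is 6 degrees); "hand": the finger opening in mm, from 0 to 85.4. In form: [{"x": .., "y": .., "z": .., "ax": .., "ay": .., "az": .., "hand": ..}, ...]. A call has 1 to 8 rows; each row is the pose to reach, as a shift and turn from the pose commanded when the call began, along the tool's axes at that moment; what a row does not reach only later rows make up. A row lasts 1/10 s, in which the tool goes at most 50 mm and 8.59 degrees, less where a joint would pass 70% of its speed; a pose out of reach is approached as far as the arm can. A call with a gripper value outside its range is refused whole. The fingers move at their own pace and stop on an object; "grip_force" is the grip in N (left out, the last holds). Time passes only in rows, so rows that repeat a pose let the fingers close. It gives the time, the measured TCP pose, the force, the opening and the grip force at its end, in the units of the state.
- monitor.sense(): the state, without advancing time (a new reading comes with each control period).
- imaging.grab_frame(name): name is "side" or "top" or "wrist"; returns the picture (480x640x3 uint8, red, green, blue); there is no depth.
- imaging.camera_info(name): a dict with "mtx" (3x3 intrinsics, pixels), "R" (3x3) and "t" (3): a world point X has camera coordinates R X + t. Camera axes: x right, y down, z forward; pixel columns grow to the right and rows downward; lengths in mm; the calibration is good to about 2 mm. A picture is of the moment at which its call begins: read the wrist's pose just before it. camera_info takes no time and is no camera call; for the wrist camera it gives the pose at the moment of the call.
- r.sign_off(): hands the job in; it is judged then, once.
The state is a dict: "clock": time; "qpos": joint angles; "qvel": joint speeds; "joint_efforts": joint torques, N m; "eef_pos": TCP position; "tcp_rot": TCP orientation; "contact_force": force on the tool from outside, world axes, zero at the start; "wrist_torque": the same for the moment, N m; "opening": opening from 0.0 (shut) to 1.0 (fully open); "grasp_force": force on a finger pad.
Only numpy, scipy, OpenCV 4.12 (cv2) and the standard library are available. Lean on these libraries where they do the work, as an engineer would, in place of code of your own. Each camera call takes 0.05 s, during which the arm holds its last target. There are 200 camera calls.

TASK

Get the kit-filling unit ready for the next workshop group: nest every loose black cup in its cup holder, all in one upright stack with each cup fully home in the one below, and set the unit's five white switch levers to lean the same way, one for one, as the five on the sample box behind it. When the cups and the levers are all right, press the start button fully down and let it go. Do not touch the sample box and leave the jar, screwdriver and blue case where they are.

Things in the scene. Friction and masses are not known exactly. Their poses are not given: they have to be found in the camera images.
- unit: grey steel filling unit, a flat box fixed to the table, 160 (x) by 460 (y) by 40 high; origin at the centre of its underside, its z up, its -x side faces the robot more or less, its +y end is on the robot's left. On its top: the bank of five switch levers, the cup holder near its +y end and the start button near its -y end
- holder (a point): the unit's cup holder: a steel cup of the very same shape as the loose cups, fixed upright on the unit's top. The point is the centre of its underside, on the unit's top 40 above the table; its axis is upright. A loose cup fully home in it has its own underside 24 higher
- sample: grey box 100 (x) by 170 (y) by 40 high, beyond the unit as seen from the robot, fixed to the table, carrying a like bank of five levers that shows the wanted setting; not to be touched. Origin at the centre of its underside, +x away from the robot, +y to the robot's left
- start (a joint): start button, a grey round push button 32 across on a black collar, 188 from the unit's centre towards its -y end; value in m pressed, 0 up, 0.006 fully down (5 N); springs back. It counts as pressed beyond 0.004
- start_top (a point): centre of the button's top face, 18 above the unit's top; pressed straight down
- jar: bystander: glass jar with a lid, 56 across, 80 high, standing; origin at the centre of its underside
- screwdriver: bystander: screwdriver lying on the table
- case: bystander: blue plastic case 60 by 120 by 45 high; origin at the centre of its underside
- cup1: loose black plastic cup, round, 60 high, tapering from 62 across at the rim to 40 across at the foot, wall 2, mass about 70 g, with a thick raised floor 24 above its underside; open end up. Origin at the centre of its underside, z towards the rim. Cups nest with about 2 of play all round; each rests on the floor of the one below, 24 higher. Four to six of the six cups are there
- cup2: loose black plastic cup, round, 60 high, tapering from 62 across at the rim to 40 across at the foot, wall 2, mass about 70 g, with a thick raised floor 24 above its underside; open end up. Origin at the centre of its underside, z towards the rim. Cups nest with about 2 of play all round; each rests on the floor of the one below, 24 higher. Four to six of the six cups are there
- cup3: loose black plastic cup, round, 60 high, tapering from 62 across at the rim to 40 across at the foot, wall 2, mass about 70 g, with a thick raised floor 24 above its underside; open end up. Origin at the centre of its underside, z towards the rim. Cups nest with about 2 of play all round; each rests on the floor of the one below, 24 higher. Four to six of the six cups are there
- cup4: loose black plastic cup, round, 60 high, tapering from 62 across at the rim to 40 across at the foot, wall 2, mass about 70 g, with a thick raised floor 24 above its underside; open end up. Origin at the centre of its underside, z towards the rim. Cups nest with about 2 of play all round; each rests on the floor of the one below, 24 higher. Four to six of the six cups are there
- cup5: loose black plastic cup, round, 60 high, tapering from 62 across at the rim to 40 across at the foot, wall 2, mass about 70 g, with a thick raised floor 24 above its underside; open end up. Origin at the centre of its underside, z towards the rim. Cups nest with about 2 of play all round; each rests on the floor of the one below, 24 higher. Four to six of the six cups are there
- cup6: loose black plastic cup, round, 60 high, tapering from 62 across at the rim to 40 across at the foot, wall 2, mass about 70 g, with a thick raised floor 24 above its underside; open end up. Origin at the centre of its underside, z towards the rim. Cups nest with about 2 of play all round; each rests on the floor of the one below, 24 higher. Four to six of the six cups are there
- sw1 (a joint): lever 1 of the unit, counted from the robot's left: white bar 10 wide (y), 8 thick, 34 long, standing up from a hinge at x 0, y -4, z 42 of the unit; levers 28 apart. Value in rad: +0.45 leaning away from the robot (unit's +x), -0.45 towards it. Weighted: pushed past upright it tips over by itself and rests on that stop; 0.1 N at its tip moves it
- ref1 (a joint): lever 1 of the sample box, counted and read in the same way (+0.45 leaning away from the robot, -0.45 towards it); shows the wanted setting of the unit's lever 1
- sw2 (a joint): lever 2 of the unit, counted from the robot's left: white bar 10 wide (y), 8 thick, 34 long, standing up from a hinge at x 0, y -32, z 42 of the unit; levers 28 apart. Value in rad: +0.45 leaning away from the robot (unit's +x), -0.45 towards it. Weighted: pushed past upright it tips over by itself and rests on that stop; 0.1 N at its tip moves it
- ref2 (a joint): lever 2 of the sample box, counted and read in the same way (+0.45 leaning away from the robot, -0.45 towards it); shows the wanted setting of the unit's lever 2
- sw3 (a joint): lever 3 of the unit, counted from the robot's left: white bar 10 wide (y), 8 thick, 34 long, standing up from a hinge at x 0, y -60, z 42 of the unit; levers 28 apart. Value in rad: +0.45 leaning away from the robot (unit's +x), -0.45 towards it. Weighted: pushed past upright it tips over by itself and rests on that stop; 0.1 N at its tip moves it
- ref3 (a joint): lever 3 of the sample box, counted and read in the same way (+0.45 leaning away from the robot, -0.45 towards it); shows the wanted setting of the unit's lever 3
- sw4 (a joint): lever 4 of the unit, counted from the robot's left: white bar 10 wide (y), 8 thick, 34 long, standing up from a hinge at x 0, y -88, z 42 of the unit; levers 28 apart. Value in rad: +0.45 leaning away from the robot (unit's +x), -0.45 towards it. Weighted: pushed past upright it tips over by itself and rests on that stop; 0.1 N at its tip moves it
- ref4 (a joint): lever 4 of the sample box, counted and read in the same way (+0.45 leaning away from the robot, -0.45 towards it); shows the wanted setting of the unit's lever 4
- sw5 (a joint): lever 5 of the unit, counted from the robot's left: white bar 10 wide (y), 8 thick, 34 long, standing up from a hinge at x 0, y -116, z 42 of the unit; levers 28 apart. Value in rad: +0.45 leaning away from the robot (unit's +x), -0.45 towards it. Weighted: pushed past upright it tips over by itself and rests on that stop; 0.1 N at its tip moves it
- ref5 (a joint): lever 5 of the sample box, counted and read in the same way (+0.45 leaning away from the robot, -0.45 towards it); shows the wanted setting of the unit's lever 5
There are look-alikes about, which are no part of the job. What is shaped like the cup3 but turquoise is not meant.

How it is judged (in metres and radians):
On the way, in this order (a step that is already met when the one before it is completed fails the run):
1. all cups nested in the holder and all five levers set as on the sample (horizontal distance between each of cup1, cup2, cup3, cup4, cup5, cup6 and holder below 0.014 m and angle between each of cup1, cup2, cup3, cup4, cup5, cup6's own z axis and vertical below 0.1 rad and linear speed of each of cup1, cup2, cup3, cup4, cup5, cup6 below 0.03 m/s and (z of cup1 in the frame of holder between 0.02 and 0.029 m or z of cup1 in the frame of holder between 0.044 and 0.053 m or z of cup1 in the frame of holder between 0.068 and 0.077 m or z of cup1 in the frame of holder between 0.092 and 0.101 m or z of cup1 in the frame of holder between 0.116 and 0.125 m or z of cup1 in the frame of holder between 0.14 and 0.149 m) and (z of cup2 in the frame of holder between 0.02 and 0.029 m or z of cup2 in the frame of holder between 0.044 and 0.053 m or z of cup2 in the frame of holder between 0.068 and 0.077 m or z of cup2 in the frame of holder between 0.092 and 0.101 m or z of cup2 in the frame of holder between 0.116 and 0.125 m or z of cup2 in the frame of holder between 0.14 and 0.149 m) and (z of cup3 in the frame of holder between 0.02 and 0.029 m or z of cup3 in the frame of holder between 0.044 and 0.053 m or z of cup3 in the frame of holder between 0.068 and 0.077 m or z of cup3 in the frame of holder between 0.092 and 0.101 m or z of cup3 in the frame of holder between 0.116 and 0.125 m or z of cup3 in the frame of holder between 0.14 and 0.149 m) and (z of cup4 in the frame of holder between 0.02 and 0.029 m or z of cup4 in the frame of holder between 0.044 and 0.053 m or z of cup4 in the frame of holder between 0.068 and 0.077 m or z of cup4 in the frame of holder between 0.092 and 0.101 m or z of cup4 in the frame of holder between 0.116 and 0.125 m or z of cup4 in the frame of holder between 0.14 and 0.149 m) and (z of cup5 in the frame of holder between 0.02 and 0.029 m or z of cup5 in the frame of holder between 0.044 and 0.053 m or z of cup5 in the frame of holder between 0.068 and 0.077 m or z of cup5 in the frame of holder between 0.092 and 0.101 m or z of cup5 in the frame of holder between 0.116 and 0.125 m or z of cup5 in the frame of holder between 0.14 and 0.149 m) and (z of cup6 in the frame of holder between 0.02 and 0.029 m or z of cup6 in the frame of holder between 0.044 and 0.053 m or z of cup6 in the frame of holder between 0.068 and 0.077 m or z of cup6 in the frame of holder between 0.092 and 0.101 m or z of cup6 in the frame of holder between 0.116 and 0.125 m or z of cup6 in the frame of holder between 0.14 and 0.149 m) and (value of joint each of sw1, ref1 above 0.3 rad or value of joint each of sw1, ref1 below -0.3 rad) and (value of joint each of sw2, ref2 above 0.3 rad or value of joint each of sw2, ref2 below -0.3 rad) and (value of joint each of sw3, ref3 above 0.3 rad or value of joint each of sw3, ref3 below -0.3 rad) and (value of joint each of sw4, ref4 above 0.3 rad or value of joint each of sw4, ref4 below -0.3 rad) and (value of joint each of sw5, ref5 above 0.3 rad or value of joint each of sw5, ref5 below -0.3 rad)), for 0.2 s.
2. then the start button is pressed (value of joint start above 0.004 m), for 0.05 s.
At the end, for the whole second after the job is handed in: Each cup present stands in the holder's stack within 14 mm of its axis, tilted under 0.1 rad, at rest, underside a multiple of 24 mm above the holder's point (-4 to +5 mm); each unit lever leans as its fellow on the sample, beyond 0.3 rad; the button was pressed after that and is up again (all of step 1 and value of joint start below 0.002 m); the robot touches nothing.
It fails at once if the robot touches the sample box or its levers (contact force between any of the fingers, the arm and sample above 0.5 N).
It fails at once if a bystander (jar, screwdriver, case) is moved more than 30 mm (distance of any of jar, screwdriver, case from where it was at the start of the episode above 0.03 m).
Of cup1, cup2, cup3, cup4, cup5, cup6 only 4 to 6 are there at a start; the rules pass over those that are not, and their reading is None.
At some moment in a run one of cup1, cup2, cup3, cup4, cup5, cup6 may be knocked a few centimetres aside while the robot is not near it.
It also fails if it takes over 210 s, if anything falls off the work surface, if the arm or the gripper's body presses on something with over 40 N, if the wrist force passes 120 N, or if a joint passes its speed limit or range.

## Working session

There is one attempt and no reset: what is moved stays moved. The work goes in short steps, Python scripts to look and compute and a tool call to move; the robot and the scene stay as the last step left them, time stands still between calls to the robot, and variables do not carry over. Pictures are saved under pics/ and viewed, at most 14 in all, crops included, and the job is handed in when it is done.

Besides the shell and the picture viewer there is one more tool, called in YAML: its name, and indented under it one key for each argument. drive_tool: Moves the arm, as the interface text tells. Its arguments: {"type":"object","properties":{"plan":{"type":"array","items":{"type":"object","properties":{"x":{"type":"number"},"y":{"type":"number"},"z":{"type":"number"},"ax":{"type":"number"},"ay":{"type":"number"},"az":{"type":"number"},"hand":{"type":"number"}}}},"grip_force":{"type":"number"}},"required":["plan"]}

```bash
ls; mkdir -p pics; python3 - <<'E'
from rig import monitor, imaging, r
import cv2
print(monitor.sense())
for n in ("side","top"):
    cv2.imwrite(f"pics/{n}0.png",imaging.grab_frame(n)[:,:,::-1]); print(n,imaging.camera_info(n))
E
```

```text
pics
{'clock': 0.0, 'qpos': array([ 1.26159054e+00,  3.53622560e-01,  1.63415842e+00,  1.52744257e-05,
        1.15521167e+00, -2.40135118e-03]), 'qvel': array([0.00171743, 0.00032391, 0.0003889 , 0.00089965, 0.00084384,
       0.00037017]), 'joint_efforts': array([ 2.19814472e-03, -6.05229163e+01, -3.42087436e+01,  3.25415467e-04,
        8.73814017e-03,  5.06754941e-05]), 'eef_pos': array([188.60485286, 595.3462473 , 230.56727669]), 'tcp_rot': array([-3.14019269e+00, -1.73274710e-05,  2.83478203e+00]), 'contact_force': array([-0.53132151, -0.3522551 ,  0.65673769]), 'wrist_torque': array([ 0.03027703,  0.00678984, -0.01457169]), 'grasp_force': 0.0, 'opening': 0.9983693945059992}
side {'mtx': array([[457.74002583,   0.        , 314.4820696 ],
       [  0.        , 457.74002583, 236.13223874],
       [  0.        ,   0.        ,   1.        ]]), 'R': array([[ 0.81122494, -0.58436736,  0.02070954],
       [-0.3594603 , -0.52631506, -0.7705717 ],
       [ 0.4611967 ,  0.61766272, -0.63701677]]), 't': array([-486.52701479,  289.09417135,  839.73044062])}
top {'mtx': array([[474.89292013,   0.        , 325.21348673],
       [  0.        , 474.89292013, 238.69334872],
       [  0.        ,   0.        ,   1.        ]]), 'R': array([[ 0.02136697, -0.99976496, -0.00366979],
       [-0.99804538, -0.02111432, -0.05881839],
       [ 0.05872708,  0.00491939, -0.99826195]]), 't': array([  41.29930824,  604.13860769, 1195.72351937])}
```

View pics/top0.png

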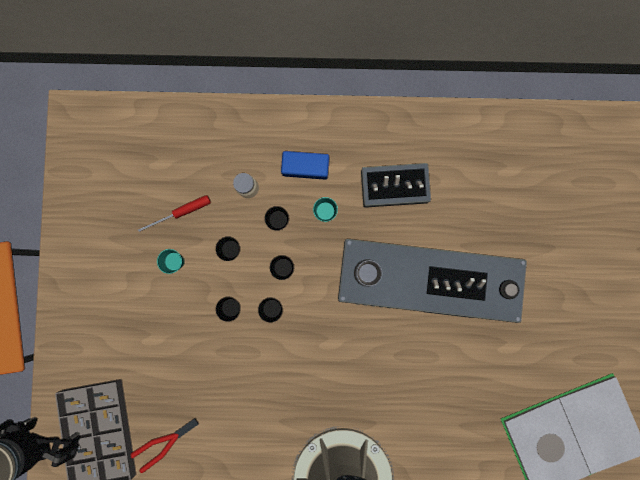

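View pics/side0.png

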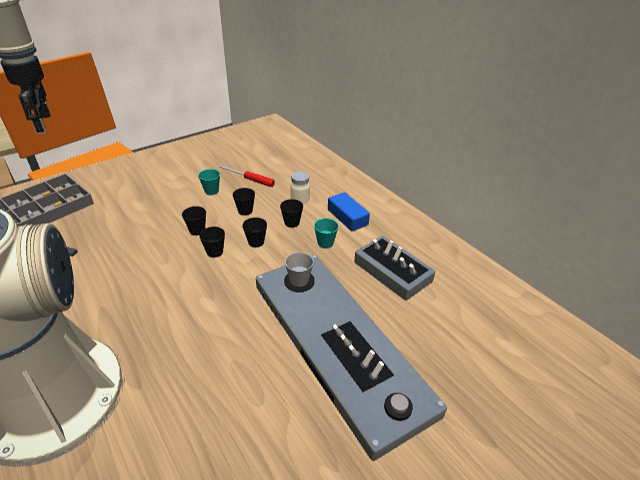

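```bash
cat > h.py <<'E'
import numpy as np, cv2
from rig import monitor, imaging, r
from scipy.spatial.transform import Rotation as Ro
def px2w(n,u,v,z,ci=None):
    c=ci or imaging.camera_info(n); d=np.linalg.inv(c["mtx"])@[u,v,1]; R,t=c["R"],c["t"]
    o=-R.T@t; w=R.T@d; return o+w*(z-o[2])/w[2]
def w2px(n,X,ci=None):
    c=ci or imaging.camera_info(n); p=c["mtx"]@(c["R"]@np.array(X,float)+c["t"]); return p[:2]/p[2]
def go(x,y,z,yaw=None):
    "shift in tool units from current pose to world target, tool down; az turn in units"
    s=monitor.sense(); R=Ro.from_euler("xyz",s["tcp_rot"])
    d=R.inv().apply(np.array([x,y,z])-s["eef_pos"])/50
    a=0
    rv=np.zeros(3)
    if yaw is not None:
        T=min((Ro.from_euler("xyz",[np.pi,0,yaw+k*np.pi]) for k in(0,1)),key=lambda T:(R.inv()*T).magnitude())
        rv=np.degrees((R.inv()*T).as_rotvec())/6
    return np.round(d,3),np.round(rv,2)
E
python3 - <<'E'
from h import *
for p in [(277,218),(228,248),(282,267),(228,309),(270,310)]: print("cup",p,px2w("top",*p,60).round(0))
print("turq",px2w("top",325,209,60).round(0),px2w("top",171,261,60).round(0),"jar",px2w("top",245,184,80).round())
print("holder",px2w("top",368,272,100).round(0),"btn",px2w("top",510,289,58).round(0))
for p in [(346,240),(526,260),(521,322),(339,300)]: print("corner",px2w("top",*p,40).round(0))
t=cv2.imread("pics/top0.png");s=cv2.imread("pics/side0.png")
a=cv2.resize(t[160:210,355:435],(400,250),interpolation=2);b=cv2.resize(t[255:305,420:500],(400,250),interpolation=2)
c=cv2.resize(s[230:300,350:440],(400,311),interpolation=2);d=cv2.resize(s[315:393,315:400],(400,311),interpolation=2)
cv2.imwrite("pics/lev0.png",np.vstack([np.hstack([a,b]),np.hstack([c,d])]))
E
```

```text
cup (277, 218) [649. 174.  60.]
cup (228, 248) [573. 293.  60.]
cup (282, 267) [529. 159.  60.]
cup (228, 309) [423. 288.  60.]
cup (270, 310) [423. 185.  60.]
turq [674.  56.  60.] [538. 432.  60.] jar [729. 253.  80.]
holder [521. -49. 100.] btn [ 487. -402.   58.]
corner [600.   2.  40.]
corner [ 559. -449.   40.]
corner [ 405. -436.   40.]
corner [450.  16.  40.]
```

View pics/lev0.png

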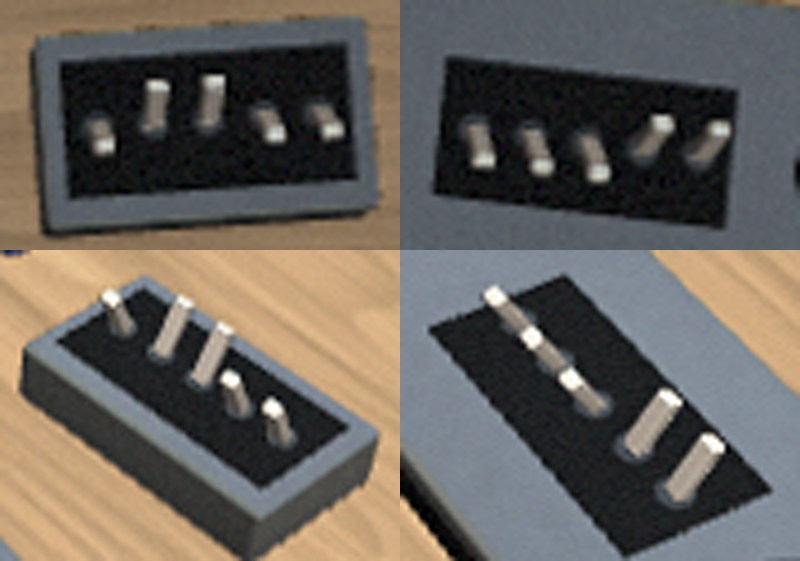

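```bash
python3 -c "
from h import *
print(go(423,288,200,3.047))"
```

```text
(array([-6.326, -4.445,  0.618]), array([-0.01, -0.  , -2.03]))
```

drive_tool:
  plan:
    - {"x": -6.33,"y": -4.45,"z": 0.62,"az": -2.03}
    - {"x": -6.33,"y": -4.45,"z": 0.62,"az": -2.03}
    - {"x": -6.33,"y": -4.45,"z": 0.62,"az": -2.03}
    - {"x": -6.33,"y": -4.45,"z": 0.62,"az": -2.03}
    - {"x": -6.33,"y": -4.45,"z": 0.62,"az": -2.03}
    - {"x": -6.33,"y": -4.45,"z": 0.62,"az": -2.03}
    - {"x": -6.33,"y": -4.45,"z": 0.62,"az": -2.03}
    - {"x": -6.33,"y": -4.45,"z": 0.62,"az": -2.03,"hand": 85}

```text
invalid input
```

```bash
python3 -c "
from h import *
s=monitor.sense();print(s['eef_pos'],s['tcp_rot'],s['clock'])
c=imaging.camera_info('wrist');f=imaging.grab_frame('wrist')
print(c, -c['R'].T@c['t'])
cv2.imwrite('pics/w1.png',f[:,:,::-1])
for p in [(573,293),(529,159),(423,288),(423,185)]: print(p,w2px('wrist',[*p,60],c))
"
```

```text
[188.6004139  595.43078517 230.64754757] [-3.14037284e+00 -2.55567839e-06  2.83486010e+00] 0.1
{'mtx': array([[344.29339321,   0.        , 318.44789265],
       [  0.        , 344.29339321, 240.21704275],
       [  0.        ,   0.        ,   1.        ]]), 'R': array([[ 0.30193905,  0.9533265 , -0.00118323],
       [ 0.90535538, -0.28635636,  0.3135788 ],
       [ 0.29860416, -0.09575293, -0.94956144]]), 't': array([-624.24613772,  -40.38638803,  381.25742773])} [111.20326771 620.05199887 373.95304378]
(573, 293) [191.74455605 544.70230812]
(529, 159) [ 87.6912271  543.82372107]
(423, 288) [137.73028978 467.23269708]
(423, 185) [ 63.74948627 485.51928189]
```

View pics/w1.png

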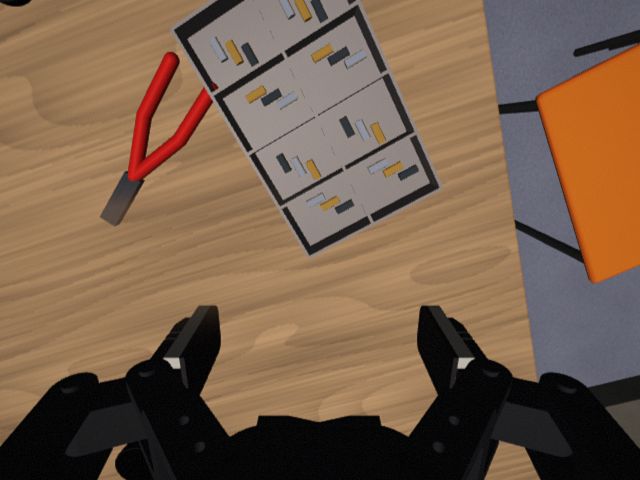

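drive_tool:
  plan:
    - {"x": -6.33,"y": -4.45,"z": 0.62,"ax": 0,"ay": 0,"az": -2.03,"hand": 85}
    - {"x": -6.33,"y": -4.45,"z": 0.62,"ax": 0,"ay": 0,"az": -2.03,"hand": 85}
    - {"x": -6.33,"y": -4.45,"z": 0.62,"ax": 0,"ay": 0,"az": -2.03,"hand": 85}
    - {"x": -6.33,"y": -4.45,"z": 0.62,"ax": 0,"ay": 0,"az": -2.03,"hand": 85}
    - {"x": -6.33,"y": -4.45,"z": 0.62,"ax": 0,"ay": 0,"az": -2.03,"hand": 85}
    - {"x": -6.33,"y": -4.45,"z": 0.62,"ax": 0,"ay": 0,"az": -2.03,"hand": 85}
    - {"x": -6.33,"y": -4.45,"z": 0.62,"ax": 0,"ay": 0,"az": -2.03,"hand": 85}
    - {"x": -6.33,"y": -4.45,"z": 0.62,"ax": 0,"ay": 0,"az": -2.03,"hand": 85}
  grip_force: 20

```text
clock: 0.95
eef_pos: [424.3, 285.7, 200.1]
tcp_rot: [-3.141, 0.0, 3.047]
contact_force: [0.2, 0.2, 0.2]
opening: 0.995
grasp_force: 0.0
```

```bash
python3 -c "
from h import *
s=monitor.sense();print(s['eef_pos'],s['tcp_rot'],s['clock'])
c=imaging.camera_info('wrist');f=imaging.grab_frame('wrist')
cv2.imwrite('pics/w2.png',f[:,:,::-1])
for p in [(649,174),(573,293),(529,159),(423,288),(423,185)]: print(p,w2px('wrist',[*p,60],c))
"
```

```text
[424.34951544 285.73842459 200.05085167] [-3.14118513e+00  7.12073463e-05  3.04666266e+00] 0.95
(649, 174) [234.27520969 437.29210403]
(573, 293) [339.95017035 369.70341963]
(529, 159) [197.50996556 342.75114587]
(423, 288) [320.89315605 224.76699972]
(423, 185) [202.07353999 235.64615434]
```

View pics/w2.png

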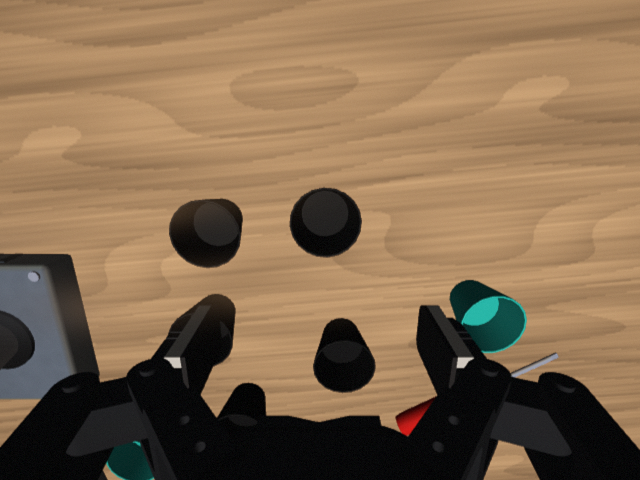

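```bash
python3 -c "
from h import *
for p in [(325.5,222),(205,233),(344,362)]: print(px2w('wrist',*p,60))
d=px2w('wrist',325.5,222,60);print(go(d[0],d[1],37,3.047))
"
```

```text
[423.18881726 288.64865432  60.        ]
[423.14364289 184.573723    60.        ]
[566.44826345 294.07234985  60.        ]
(array([0.083, 0.123, 3.252]), array([-0.02,  0.01, -0.01]))
```

drive_tool:
  plan:
    - {"x": 0.08,"y": 0.12,"z": 1,"ax": 0,"ay": 0,"az": 0,"hand": 85}
    - {"x": 0.08,"y": 0.12,"z": 2,"ax": 0,"ay": 0,"az": 0,"hand": 85}
    - {"x": 0.08,"y": 0.12,"z": 3,"ax": 0,"ay": 0,"az": 0,"hand": 85}
    - {"x": 0.08,"y": 0.12,"z": 3.26,"ax": 0,"ay": 0,"az": 0,"hand": 85}
    - {"x": 0.08,"y": 0.12,"z": 3.26,"ax": 0,"ay": 0,"az": 0,"hand": 50}
    - {"x": 0.08,"y": 0.12,"z": 3.26,"ax": 0,"ay": 0,"az": 0,"hand": 50}
    - {"x": 0.08,"y": 0.12,"z": 3.26,"ax": 0,"ay": 0,"az": 0,"hand": 50}
    - {"x": 0.08,"y": 0.12,"z": 3.26,"ax": 0,"ay": 0,"az": 0,"hand": 50}
  grip_force: 30

```text
clock: 1.8
eef_pos: [421.0, 295.3, 39.2]
tcp_rot: [3.139, 0.003, 3.047]
contact_force: [1.4, 0.2, -1.1]
opening: 0.687
grasp_force: 32.8
```

```bash
python3 -c "
from h import *
c=imaging.camera_info('wrist');f=imaging.grab_frame('wrist')
cv2.imwrite('pics/w3.png',f[:,:,::-1])
print(monitor.sense()['opening']*85.4, go(521,-49,150,3.047))
"
```

```text
58.658976410908096 (array([-2.647, -6.661, -2.228]), array([0.02, 0.02, 0.  ]))
```

View pics/w3.png

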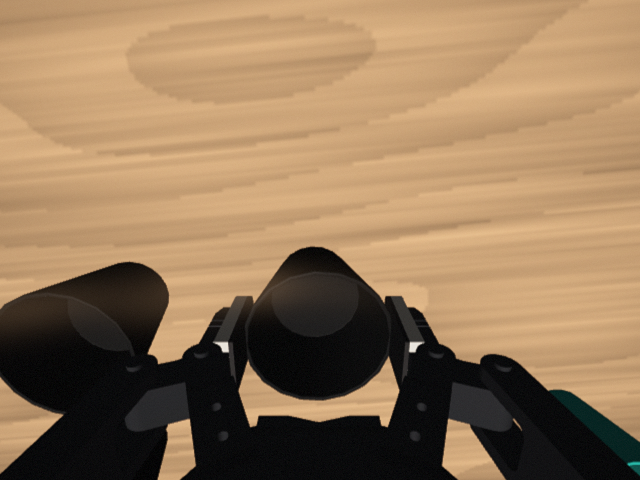

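```bash
python3 -c "
from h import *
p=px2w('wrist',318,335.5,60);s=monitor.sense();print(p,s['eef_pos'],s['tcp_rot'])
R=Ro.from_euler('xyz',s['tcp_rot']);print(R.inv().apply(p-s['eef_pos']))
for z in (140,200,250):print(go(521,-49,z,3.047))
"
```

```text
[421.20992333 295.08515597  60.        ] [420.8283692 295.2226332  38.9437711] [3.13961616e+00 2.28666653e-03 3.04744552e+00]
[ -0.44093588  -0.05938333 -21.05543417]
(array([-2.646, -6.662, -2.028]), array([0.02, 0.02, 0.  ]))
(array([-2.649, -6.659, -3.228]), array([0.02, 0.02, 0.  ]))
(array([-2.651, -6.657, -4.228]), array([0.02, 0.02, 0.  ]))
```

drive_tool:
  plan:
    - {"x": 0,"y": 0,"z": -1,"ax": 0,"ay": 0,"az": 0,"hand": 50}
    - {"x": 0,"y": -0.2,"z": -2,"ax": 0,"ay": 0,"az": 0,"hand": 50}
    - {"x": -2.65,"y": -6.66,"z": -2.3,"ax": 0,"ay": 0,"az": 0,"hand": 50}
    - {"x": -2.65,"y": -6.66,"z": -2.3,"ax": 0,"ay": 0,"az": 0,"hand": 50}
    - {"x": -2.65,"y": -6.66,"z": -2.3,"ax": 0,"ay": 0,"az": 0,"hand": 50}
    - {"x": -2.65,"y": -6.66,"z": -2.3,"ax": 0,"ay": 0,"az": 0,"hand": 50}
    - {"x": -2.65,"y": -6.66,"z": -2.3,"ax": 0,"ay": 0,"az": 0,"hand": 50}
    - {"x": -2.65,"y": -6.66,"z": -2.3,"ax": 0,"ay": 0,"az": 0,"hand": 50}

```text
clock: 2.65
eef_pos: [506.6, -4.1, 151.3]
tcp_rot: [3.141, 0.002, 3.047]
contact_force: [1.2, -0.8, -1.2]
opening: 0.688
grasp_force: 33.7
```

```bash
python3 -c "
from h import *
print(monitor.sense()['opening']*85.4, go(521,-49,154,3.047))
"
```

```text
58.72693639495946 (array([-0.371, -0.867, -0.054]), array([0.  , 0.02, 0.  ]))
```

drive_tool:
  plan:
    - {"x": -0.37,"y": -0.87,"z": -0.05,"ax": 0,"ay": 0,"az": 0,"hand": 50}
    - {"x": -0.37,"y": -0.87,"z": -0.05,"ax": 0,"ay": 0,"az": 0,"hand": 50}
    - {"x": -0.37,"y": -0.87,"z": -0.05,"ax": 0,"ay": 0,"az": 0,"hand": 50}
    - {"x": -0.37,"y": -0.87,"z": -0.05,"ax": 0,"ay": 0,"az": 0,"hand": 50}

```text
clock: 3.05
eef_pos: [519.9, -46.5, 152.8]
tcp_rot: [3.141, -0.0, 3.047]
contact_force: [0.4, 0.2, -0.3]
opening: 0.683
grasp_force: 33.7
```

```bash
python3 -c "
from h import *
s=monitor.sense();print(s['eef_pos'])
f=imaging.grab_frame('wrist');g=imaging.grab_frame('side')
a=cv2.resize(f[200:420,200:440],(400,367));b=cv2.resize(g[200:310,240:360],(400,367))
cv2.imwrite('pics/w4.png',np.hstack([a,b])[:,:,::-1])
print(go(521,-49,154,3.047))
c=imaging.camera_info('top');t=imaging.grab_frame('top')
cv2.imwrite('pics/top1.png',t[:,:,::-1])
"
```

```text
[519.94813725 -46.51578213 152.7900419 ]
(array([-0.026, -0.059, -0.027]), array([ 0.  , -0.  ,  0.02]))
```

View pics/w4.png

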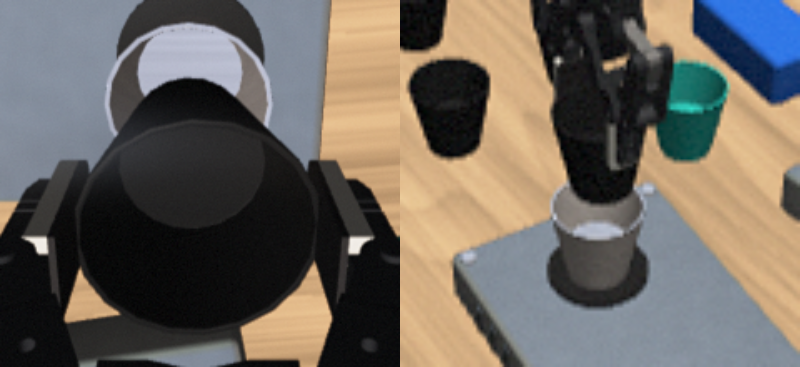

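```bash
python3 -c "
from h import *
for v in (261,263):print(px2w('wrist',313.4,v,100))
"
```

```text
[516.62740658 -48.57630782 100.        ]
[517.93802547 -48.70384633 100.        ]
```

drive_tool:
  plan:
    - {"x": 0.015,"y": -0.05,"z": 0,"ax": 0,"ay": 0,"az": 0,"hand": 50}
    - {"x": 0.015,"y": -0.05,"z": 0.3,"ax": 0,"ay": 0,"az": 0,"hand": 50}
    - {"x": 0.015,"y": -0.05,"z": 0.5,"ax": 0,"ay": 0,"az": 0,"hand": 50}
    - {"x": 0.015,"y": -0.05,"z": 0.7,"ax": 0,"ay": 0,"az": 0,"hand": 50}
    - {"x": 0.015,"y": -0.05,"z": 0.85,"ax": 0,"ay": 0,"az": 0,"hand": 50}
    - {"x": 0.015,"y": -0.05,"z": 0.95,"ax": 0,"ay": 0,"az": 0,"hand": 50}
    - {"x": 0.015,"y": -0.05,"z": 0.97,"ax": 0,"ay": 0,"az": 0,"hand": 50}
    - {"x": 0.015,"y": -0.05,"z": 0.97,"ax": 0,"ay": 0,"az": 0,"hand": 50}

```text
clock: 4.0
eef_pos: [517.8, -49.1, 103.3]
tcp_rot: [3.141, -0.004, 3.047]
contact_force: [-4.3, 1.9, 2.3]
opening: 0.685
grasp_force: 34.0
```

drive_tool:
  plan:
    - {"x": 0,"y": 0,"z": 0,"ax": 0,"ay": 0,"az": 0,"hand": 85}
    - {"x": 0,"y": 0,"z": 0,"ax": 0,"ay": 0,"az": 0,"hand": 85}
    - {"x": 0,"y": 0,"z": 0,"ax": 0,"ay": 0,"az": 0,"hand": 85}
    - {"x": 0,"y": 0,"z": -1,"ax": 0,"ay": 0,"az": 0,"hand": 85}
    - {"x": 2.33,"y": 4.47,"z": -1,"ax": 0,"ay": 0,"az": 0,"hand": 85}
    - {"x": 2.33,"y": 4.47,"z": -1,"ax": 0,"ay": 0,"az": 0,"hand": 85}
    - {"x": 2.33,"y": 4.47,"z": -1,"ax": 0,"ay": 0,"az": 0,"hand": 85}
    - {"x": 2.33,"y": 4.47,"z": -1,"ax": 0,"ay": 0,"az": 0,"hand": 85}

```text
clock: 4.8
eef_pos: [443.6, 137.2, 154.5]
tcp_rot: [3.141, 0.001, 3.047]
contact_force: [0.9, 1.0, 0.3]
opening: 0.995
grasp_force: 0.0
```

```bash
cat >> h.py <<'E'
def snap(name,n="wrist",crop=None):
    c=imaging.camera_info(n);f=imaging.grab_frame(n);cv2.imwrite(f'pics/{name}.png',f[:,:,::-1]);return c,f
E
python3 -c "
from h import *
s=monitor.sense();print(s['eef_pos'],go(423,184.6,140,3.047))
f=imaging.grab_frame('wrist');g=imaging.grab_frame('side');t=imaging.grab_frame('top')
b=cv2.resize(g[160:320,170:370],(500,400));a=cv2.resize(t[190:330,150:350],(300,210))
cv2.imwrite('pics/v5.png',np.hstack([np.vstack([a,np.zeros((190,300,3),np.uint8)]),b])[:,:,::-1])
"
```

```text
[443.59027617 137.22194884 154.45128599] (array([0.5  , 0.904, 0.289]), array([ 0.01,  0.01, -0.  ]))
```

View pics/v5.png

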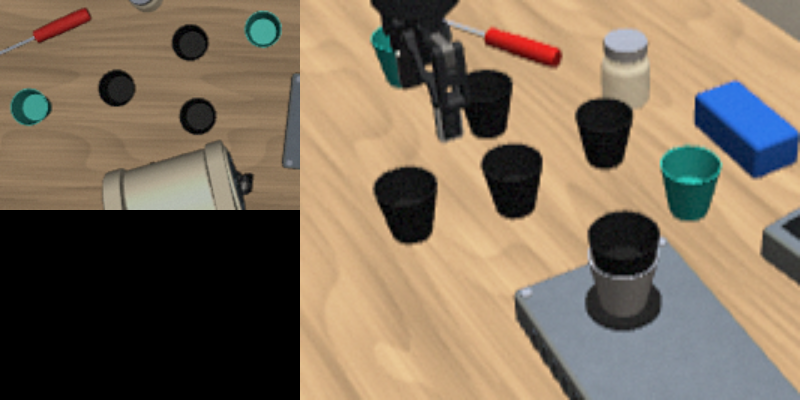

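```bash
cat >> h.py <<'E'
def cups(f=None):
    if f is None: f=imaging.grab_frame("top")
    m=(f.max(2)<45).astype(np.uint8); n,_,st,ce=cv2.connectedComponentsWithStats(m)
    c=imaging.camera_info("top")
    for i in range(1,n):
        if 300<st[i,4]<900 and 120<ce[i][0]<345 and 150<ce[i][1]<340:
            print("cup",px2w("top",*ce[i],50,c)[:2].round(1),st[i,2:])
E
python3 -c "
from h import *
cups(cv2.imread('pics/top0.png')); print(); cups()
"
```

```text
cup [650.4 177.5] [ 24  23 423]
cup [571.8 296.9] [ 24  24 440]
cup [528.3 161.5] [ 24  24 411]
cup [423.  291.6] [ 24  24 450]
cup [423.2 186.7] [ 23  24 436]

cup [650.5 177.3] [ 24  23 419]
cup [571.8 297. ] [ 24  24 441]
cup [528.2 161.5] [ 24  24 428]
```

drive_tool:
  plan:
    - {"x": 0.45,"y": 0.86,"z": 0.29,"ax": 0,"ay": 0,"az": 0,"hand": 85}
    - {"x": 0.45,"y": 0.86,"z": 0.29,"ax": 0,"ay": 0,"az": 0,"hand": 85}
    - {"x": 0.45,"y": 0.86,"z": 0.29,"ax": 0,"ay": 0,"az": 0,"hand": 85}
    - {"x": 0.45,"y": 0.86,"z": 0.29,"ax": 0,"ay": 0,"az": 0,"hand": 85}

```text
clock: 5.4
eef_pos: [426.5, 179.6, 139.7]
tcp_rot: [-3.141, 0.0, 3.046]
contact_force: [-0.7, 0.0, 0.7]
opening: 0.993
grasp_force: 0.0
```

```bash
python3 -c "
from h import *
s=monitor.sense();print(s['eef_pos'],go(423,184.6,38,3.047))
c,f=snap('w6')
m=cv2.HoughCircles(cv2.cvtColor(f,cv2.COLOR_RGB2GRAY),cv2.HOUGH_GRADIENT,1,40,param1=80,param2=20,minRadius=30,maxRadius=70)
print(w2px('wrist',[423,184.6,60],c),m)
"
```

```text
[426.49756973 179.56074744 139.69006172] (array([0.08 , 0.094, 2.034]), array([-0.  ,  0.  , -0.01]))
[325.15044954 245.19693432] [[[329.5 243.5  44.6]
  [ 50.5 380.5  47.7]
  [308.5 366.5  39.6]]]
```

drive_tool:
  plan:
    - {"x": 0.06,"y": 0.06,"z": 0.8,"ax": 0,"ay": 0,"az": 0,"hand": 85}
    - {"x": 0.06,"y": 0.06,"z": 1.6,"ax": 0,"ay": 0,"az": 0,"hand": 85}
    - {"x": 0.06,"y": 0.06,"z": 2.03,"ax": 0,"ay": 0,"az": 0,"hand": 85}
    - {"x": 0.06,"y": 0.06,"z": 2.03,"ax": 0,"ay": 0,"az": 0,"hand": 85}
    - {"x": 0.06,"y": 0.06,"z": 2.03,"ax": 0,"ay": 0,"az": 0,"hand": 50}
    - {"x": 0.06,"y": 0.06,"z": 2.03,"ax": 0,"ay": 0,"az": 0,"hand": 50}
    - {"x": 0.06,"y": 0.06,"z": 2.03,"ax": 0,"ay": 0,"az": 0,"hand": 50}
    - {"x": 0.06,"y": 0.06,"z": 2.03,"ax": 0,"ay": 0,"az": 0,"hand": 50}

```text
clock: 6.25
eef_pos: [424.2, 184.1, 39.6]
tcp_rot: [3.141, 0.003, 3.047]
contact_force: [0.1, -2.3, 8.3]
opening: 0.684
grasp_force: 31.7
```

```bash
cat >> h.py <<'E'
def rim(c,f,X,rad=None):
    "rim circle near world point X in the wrist view -> world"
    u=w2px("wrist",X,c); r0=np.linalg.norm(w2px("wrist",np.array(X)+[0,31,0],c)-u)
    m=cv2.HoughCircles(cv2.cvtColor(f,cv2.COLOR_RGB2GRAY),cv2.HOUGH_GRADIENT,1,5,param1=60,param2=12,minRadius=int(r0*.88),maxRadius=int(r0*1.12))
    if m is None: print("none"); return
    for q in m[0]:
        if np.hypot(*(q[:2]-u))<.7*r0: print("rim",q,px2w("wrist",q[0],q[1],X[2],c).round(1))
E
python3 -c "
from h import *
s=monitor.sense();print(s['eef_pos'],s['opening']*85.4)
c,f=snap('w7'); e=s['eef_pos']; rim(c,f,[e[0],e[1],60])
print(go(517.6,-49,e[2]+130,3.047))
"
```

```text
[424.16724331 184.13841654  39.5611332 ] 58.44870441411691
rim [320.5 310.5  76.7] [413.4 186.1  60. ]
rim [317.5 314.5  75.6] [415.1 184.7  60. ]
rim [319.5 321.5  69. ] [418.4 185.2  60. ]
rim [319.5 326.5  72.4] [420.8 185.   60. ]
rim [323.5 315.5  74.6] [415.8 187.1  60. ]
rim [313.5 341.5  80.1] [427.7 181.8  60. ]
rim [317.5 333.5  73.4] [424.  183.9  60. ]
rim [321.5 344.5  82.3] [429.4 185.   60. ]
rim [313.5 336.5  76.8] [425.3 182.1  60. ]
rim [312.5 321.5  66.9] [418.2 182.4  60. ]
rim [318.5 340.5  80.1] [427.4 184.   60. ]
rim [323.5 329.5  68. ] [422.3 186.5  60. ]
rim [319.5 305.5  81.2] [411.1 185.9  60. ]
rim [306.5 326.5  82.3] [420.3 179.7  60. ]
rim [328.5 329.5  81.2] [422.5 188.6  60. ]
rim [327.5 321.5  68. ] [418.7 188.5  60. ]
rim [321.5 336.5  74.6] [425.6 185.4  60. ]
rim [325.5 306.5  83.4] [411.8 188.3  60. ]
rim [325.5 340.5  79. ] [427.7 186.9  60. ]
rim [307.5 336.5  83.4] [425.  179.6  60. ]
rim [311.5 316.5  80.1] [415.8 182.2  60. ]
rim [310.5 330.5  69.1] [422.3 181.1  60. ]
rim [332.5 321.5  83.4] [418.9 190.5  60. ]
rim [328.5 335.5  83.4] [425.4 188.3  60. ]
rim [328.5 310.5  83.4] [413.7 189.3  60. ]
rim [308.5 343.5  82.3] [428.4 179.7  60. ]
rim [313.5 308.5  82.3] [412.2 183.4  60. ]
rim [306.5 314.5  79. ] [414.7 180.3  60. ]
rim [330.5 315.5  72.3] [416.1 189.9  60. ]
rim [302.5 343.5  70.2] [428.2 177.2  60. ]
rim [312.5 301.5  82.3] [409.1 183.3  60. ]
(array([-2.305, -4.464, -2.599]), array([0.01, 0.03, 0.01]))
```

drive_tool:
  plan:
    - {"x": 0,"y": 0,"z": -1,"ax": 0,"ay": 0,"az": 0,"hand": 50}
    - {"x": 0,"y": 0,"z": -2,"ax": 0,"ay": 0,"az": 0,"hand": 50}
    - {"x": -0.4,"y": -0.77,"z": -2.65,"ax": 0,"ay": 0,"az": 0,"hand": 50}
    - {"x": -2.3,"y": -4.46,"z": -2.65,"ax": 0,"ay": 0,"az": 0,"hand": 50}
    - {"x": -2.3,"y": -4.46,"z": -2.65,"ax": 0,"ay": 0,"az": 0,"hand": 50}
    - {"x": -2.3,"y": -4.46,"z": -2.65,"ax": 0,"ay": 0,"az": 0,"hand": 50}
    - {"x": -2.3,"y": -4.46,"z": -2.65,"ax": 0,"ay": 0,"az": 0,"hand": 50}
    - {"x": -2.3,"y": -4.46,"z": -2.65,"ax": 0,"ay": 0,"az": 0,"hand": 50}

```text
clock: 7.1
eef_pos: [518.6, -53.1, 171.9]
tcp_rot: [-3.141, 0.004, 3.044]
contact_force: [-0.3, 1.6, -2.3]
opening: 0.684
grasp_force: 33.3
```

```bash
python3 -c "
from h import *
cups()
print(monitor.sense()['eef_pos'],go(517.6,-49,127.6,3.047))
"
```

```text
cup [650.4 177.5] [ 24  23 428]
cup [571.7 296.9] [ 24  24 443]
cup [528.3 161.5] [ 24  24 426]
[518.20083628 -52.48024386 171.60976236] (array([0.021, 0.069, 0.88 ]), array([-0.01,  0.03, -0.03]))
```

drive_tool:
  plan:
    - {"x": 0,"y": 0,"z": 0,"ax": 0,"ay": 0,"az": 0,"hand": 50}
    - {"x": 0,"y": 0,"z": 0,"ax": 0,"ay": 0,"az": 0,"hand": 50}
    - {"x": 0,"y": 0,"z": 0,"ax": 0,"ay": 0,"az": 0,"hand": 50}
    - {"x": 0,"y": 0,"z": 0,"ax": 0,"ay": 0,"az": 0,"hand": 50}

```text
clock: 7.55
eef_pos: [516.2, -47.8, 170.6]
tcp_rot: [3.141, -0.0, 3.049]
contact_force: [0.3, -1.4, -1.2]
opening: 0.688
grasp_force: 33.3
```

drive_tool:
  plan:
    - {"x": -0.04,"y": -0.02,"z": 0,"ax": 0,"ay": 0,"az": 0,"hand": 50}
    - {"x": -0.04,"y": -0.02,"z": 0.25,"ax": 0,"ay": 0,"az": 0,"hand": 50}
    - {"x": -0.04,"y": -0.02,"z": 0.45,"ax": 0,"ay": 0,"az": 0,"hand": 50}
    - {"x": -0.04,"y": -0.02,"z": 0.65,"ax": 0,"ay": 0,"az": 0,"hand": 50}
    - {"x": -0.04,"y": -0.02,"z": 0.8,"ax": 0,"ay": 0,"az": 0,"hand": 50}
    - {"x": -0.04,"y": -0.02,"z": 0.86,"ax": 0,"ay": 0,"az": 0,"hand": 50}
    - {"x": -0.04,"y": -0.02,"z": 0.86,"ax": 0,"ay": 0,"az": 0,"hand": 50}
    - {"x": -0.04,"y": -0.02,"z": 0.86,"ax": 0,"ay": 0,"az": 0,"hand": 50}

```text
clock: 8.35
eef_pos: [519.0, -50.5, 127.8]
tcp_rot: [-3.141, 0.001, 3.047]
contact_force: [-0.2, -3.5, 4.4]
opening: 0.685
grasp_force: 33.6
```

drive_tool:
  plan:
    - {"x": 0,"y": 0,"z": 0,"ax": 0,"ay": 0,"az": 0,"hand": 85}
    - {"x": 0,"y": 0,"z": 0,"ax": 0,"ay": 0,"az": 0,"hand": 85}
    - {"x": 0,"y": 0,"z": 0,"ax": 0,"ay": 0,"az": 0,"hand": 85}
    - {"x": 0,"y": 0,"z": -1,"ax": 0,"ay": 0,"az": 0,"hand": 85}
    - {"x": 0.22,"y": 4.2,"z": -1,"ax": 0,"ay": 0,"az": 0,"hand": 85}
    - {"x": 0.22,"y": 4.2,"z": -1,"ax": 0,"ay": 0,"az": 0,"hand": 85}
    - {"x": 0.22,"y": 4.2,"z": -1,"ax": 0,"ay": 0,"az": 0,"hand": 85}
    - {"x": 0.22,"y": 4.2,"z": -1,"ax": 0,"ay": 0,"az": 0,"hand": 85}

```text
clock: 9.15
eef_pos: [526.5, 151.6, 177.7]
tcp_rot: [3.141, 0.0, 3.047]
contact_force: [1.0, -0.8, 1.3]
opening: 0.992
grasp_force: 0.0
```

drive_tool:
  plan:
    - {"x": 0,"y": 0.2,"z": 0,"ax": 0,"ay": 0,"az": 0,"hand": 85}
    - {"x": 0,"y": 0.2,"z": 0,"ax": 0,"ay": 0,"az": 0,"hand": 85}
    - {"x": 0,"y": 0.2,"z": 0,"ax": 0,"ay": 0,"az": 0,"hand": 85}
    - {"x": 0,"y": 0.2,"z": 0,"ax": 0,"ay": 0,"az": 0,"hand": 85}

```text
clock: 9.55
eef_pos: [527.5, 158.2, 177.4]
tcp_rot: [-3.141, -0.0, 3.046]
contact_force: [0.5, -0.9, 0.2]
opening: 0.997
grasp_force: 0.0
```

```bash
python3 -c "
from h import *
print(monitor.sense()['eef_pos'],go(528,159.5,38,3.047))
c,f=snap('w8');g=imaging.grab_frame('side')
b=cv2.resize(g[160:320,170:370],(400,320));a=cv2.resize(f,(400,300))
cv2.imwrite('pics/v8.png',np.hstack([np.vstack([a,a[:20]]),b])[:,:,::-1])
print(w2px('wrist',[528,159.5,60],c))
"
```

```text
[527.50201005 158.22746818 177.35219485] (array([-0.009,  0.028,  2.787]), array([-0.01, -0.  , -0.01]))
[320.06371376 234.95413159]
```

View pics/v8.png

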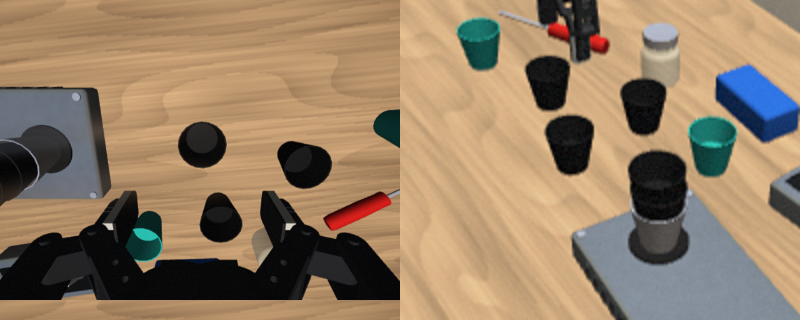

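drive_tool:
  plan:
    - {"x": 0.01,"y": 0.04,"z": 1,"ax": 0,"ay": 0,"az": 0,"hand": 85}
    - {"x": 0.01,"y": 0.04,"z": 1.9,"ax": 0,"ay": 0,"az": 0,"hand": 85}
    - {"x": 0.01,"y": 0.04,"z": 2.78,"ax": 0,"ay": 0,"az": 0,"hand": 85}
    - {"x": 0.01,"y": 0.04,"z": 2.78,"ax": 0,"ay": 0,"az": 0,"hand": 85}
    - {"x": 0.01,"y": 0.04,"z": 2.78,"ax": 0,"ay": 0,"az": 0,"hand": 50}
    - {"x": 0.01,"y": 0.04,"z": 2.78,"ax": 0,"ay": 0,"az": 0,"hand": 50}
    - {"x": 0.01,"y": 0.04,"z": 2.78,"ax": 0,"ay": 0,"az": 0,"hand": 50}
    - {"x": 0.01,"y": 0.04,"z": 2.78,"ax": 0,"ay": 0,"az": 0,"hand": 50}

```text
clock: 10.45
eef_pos: [529.4, 162.1, 41.2]
tcp_rot: [3.14, 0.005, 3.047]
contact_force: [-0.9, -2.0, 10.3]
opening: 0.691
grasp_force: 33.0
```

```bash
python3 -c "
from h import *
print(monitor.sense()['eef_pos'],go(518.5,-49.5,200,3.047));snap('w9')
"
```

```text
[529.44408581 162.05798713  41.22259244] (array([-0.195, -4.228, -3.181]), array([0.01, 0.04, 0.  ]))
```

drive_tool:
  plan:
    - {"x": 0,"y": 0,"z": -1,"ax": 0,"ay": 0,"az": 0,"hand": 50}
    - {"x": 0,"y": 0,"z": -2,"ax": 0,"ay": 0,"az": 0,"hand": 50}
    - {"x": 0,"y": -0.2,"z": -2.95,"ax": 0,"ay": 0,"az": 0,"hand": 50}
    - {"x": -0.1,"y": -1.1,"z": -3.2,"ax": 0,"ay": 0,"az": 0,"hand": 50}
    - {"x": -0.21,"y": -4.23,"z": -3.2,"ax": 0,"ay": 0,"az": 0,"hand": 50}
    - {"x": -0.21,"y": -4.23,"z": -3.2,"ax": 0,"ay": 0,"az": 0,"hand": 50}
    - {"x": -0.21,"y": -4.23,"z": -3.2,"ax": 0,"ay": 0,"az": 0,"hand": 50}
    - {"x": -0.21,"y": -4.23,"z": -3.2,"ax": 0,"ay": 0,"az": 0,"hand": 50}

```text
clock: 11.3
eef_pos: [517.7, -54.2, 200.2]
tcp_rot: [-3.14, 0.003, 3.044]
contact_force: [-0.4, 0.3, -1.6]
opening: 0.687
grasp_force: 33.3
```

drive_tool:
  plan:
    - {"x": 0,"y": 0,"z": 0,"ax": 0,"ay": 0,"az": 0,"hand": 50}
    - {"x": 0,"y": 0,"z": 0,"ax": 0,"ay": 0,"az": 0,"hand": 50}
    - {"x": 0,"y": 0,"z": 0,"ax": 0,"ay": 0,"az": 0,"hand": 50}
    - {"x": 0,"y": 0,"z": 0,"ax": 0,"ay": 0,"az": 0,"hand": 50}
    - {"x": 0,"y": 0,"z": 0,"ax": 0,"ay": 0,"az": 0,"hand": 50}

```text
clock: 11.8
eef_pos: [518.0, -48.8, 198.5]
tcp_rot: [3.142, -0.0, 3.049]
contact_force: [0.8, 0.4, -1.4]
opening: 0.687
grasp_force: 33.3
```

```bash
python3 -c "
from h import *
print(monitor.sense()['eef_pos'],go(520,-49.5,153,3.047));cups()
"
```

```text
[518.00865584 -48.80855691 198.48201576] (array([-0.041, -0.01 ,  0.91 ]), array([ 0.  , -0.  ,  0.02]))
cup [650.4 177.4] [ 24  23 427]
cup [571.8 296.9] [ 24  24 442]
```

drive_tool:
  plan:
    - {"x": -0.03,"y": -0.01,"z": 0,"ax": 0,"ay": 0,"az": 0,"hand": 50}
    - {"x": -0.03,"y": -0.01,"z": 0.25,"ax": 0,"ay": 0,"az": 0,"hand": 50}
    - {"x": -0.03,"y": -0.01,"z": 0.45,"ax": 0,"ay": 0,"az": 0,"hand": 50}
    - {"x": -0.03,"y": -0.01,"z": 0.65,"ax": 0,"ay": 0,"az": 0,"hand": 50}
    - {"x": -0.03,"y": -0.01,"z": 0.82,"ax": 0,"ay": 0,"az": 0,"hand": 50}
    - {"x": -0.03,"y": -0.01,"z": 0.91,"ax": 0,"ay": 0,"az": 0,"hand": 50}
    - {"x": -0.03,"y": -0.01,"z": 0.91,"ax": 0,"ay": 0,"az": 0,"hand": 50}
    - {"x": -0.03,"y": -0.01,"z": 0.91,"ax": 0,"ay": 0,"az": 0,"hand": 50}

```text
clock: 12.65
eef_pos: [519.8, -50.5, 153.4]
tcp_rot: [3.142, 0.001, 3.047]
contact_force: [-1.6, 0.9, 6.1]
opening: 0.686
grasp_force: 33.8
```

drive_tool:
  plan:
    - {"x": 0,"y": 0,"z": 0,"ax": 0,"ay": 0,"az": 0,"hand": 85}
    - {"x": 0,"y": 0,"z": 0,"ax": 0,"ay": 0,"az": 0,"hand": 85}
    - {"x": 0,"y": 0,"z": 0,"ax": 0,"ay": 0,"az": 0,"hand": 85}
    - {"x": 0,"y": 0,"z": -1,"ax": 0,"ay": 0,"az": 0,"hand": 85}
    - {"x": -2.16,"y": 4.74,"z": -1,"ax": 0,"ay": 0,"az": 0,"hand": 85}
    - {"x": -2.16,"y": 4.74,"z": -1,"ax": 0,"ay": 0,"az": 0,"hand": 85}
    - {"x": -2.16,"y": 4.74,"z": -1,"ax": 0,"ay": 0,"az": 0,"hand": 85}
    - {"x": -2.16,"y": 4.74,"z": -1,"ax": 0,"ay": 0,"az": 0,"hand": 85}

```text
clock: 13.45
eef_pos: [619.8, 124.7, 203.1]
tcp_rot: [3.142, 0.0, 3.047]
contact_force: [1.1, -1.0, -0.0]
opening: 0.995
grasp_force: 0.0
```

drive_tool:
  plan:
    - {"x": -0.5,"y": 1.09,"z": 0.9,"ax": 0,"ay": 0,"az": 0,"hand": 85}
    - {"x": -0.5,"y": 1.09,"z": 0.9,"ax": 0,"ay": 0,"az": 0,"hand": 85}
    - {"x": -0.5,"y": 1.09,"z": 0.9,"ax": 0,"ay": 0,"az": 0,"hand": 85}
    - {"x": -0.5,"y": 1.09,"z": 0.9,"ax": 0,"ay": 0,"az": 0,"hand": 85}
    - {"x": -0.5,"y": 1.09,"z": 0.9,"ax": 0,"ay": 0,"az": 0,"hand": 85}
    - {"x": -0.5,"y": 1.09,"z": 0.9,"ax": 0,"ay": 0,"az": 0,"hand": 85}

```text
clock: 14.05
eef_pos: [649.3, 173.8, 159.3]
tcp_rot: [3.141, 0.001, 3.046]
contact_force: [0.4, -0.8, -0.0]
opening: 0.998
grasp_force: 0.0
```

```bash
python3 -c "
from h import *
print(monitor.sense()['eef_pos'],go(650,175.5,38,3.047));cups()
c,f=snap('w10')
print(w2px('wrist',[650,175.5,60],c))
g=cv2.cvtColor(f,cv2.COLOR_RGB2GRAY)
print(cv2.HoughCircles(g,cv2.HOUGH_GRADIENT,1,60,param1=80,param2=15,minRadius=33,maxRadius=55))
"
```

```text
[649.2828216  173.79198744 159.25029937] (array([-0.008,  0.035,  2.425]), array([ 0.  ,  0.01, -0.01]))
[320.50233    242.19445409]
[[[323.5 237.5  40.5]
  [485.5 102.5  54.4]
  [176.5 271.5  44.1]
  [432.5 325.5  35.5]
  [ 54.5 396.5  45.5]
  [551.5 423.5  51.1]
  [495.5 282.5  44.5]
  [129.5 328.5  35.4]]]
```

drive_tool:
  plan:
    - {"x": 0.03,"y": 0.04,"z": 0.9,"ax": 0,"ay": 0,"az": 0,"hand": 85}
    - {"x": 0.03,"y": 0.04,"z": 1.7,"ax": 0,"ay": 0,"az": 0,"hand": 85}
    - {"x": 0.03,"y": 0.04,"z": 2.42,"ax": 0,"ay": 0,"az": 0,"hand": 85}
    - {"x": 0.03,"y": 0.04,"z": 2.42,"ax": 0,"ay": 0,"az": 0,"hand": 85}
    - {"x": 0.03,"y": 0.04,"z": 2.42,"ax": 0,"ay": 0,"az": 0,"hand": 50}
    - {"x": 0.03,"y": 0.04,"z": 2.42,"ax": 0,"ay": 0,"az": 0,"hand": 50}
    - {"x": 0.03,"y": 0.04,"z": 2.42,"ax": 0,"ay": 0,"az": 0,"hand": 50}
    - {"x": 0.03,"y": 0.04,"z": 2.42,"ax": 0,"ay": 0,"az": 0,"hand": 50}

```text
clock: 14.95
eef_pos: [649.5, 177.3, 39.9]
tcp_rot: [3.14, 0.004, 3.047]
contact_force: [-0.8, -0.9, 7.4]
opening: 0.699
grasp_force: 32.2
```

```bash
python3 -c "
from h import *
print(monitor.sense()['eef_pos'],go(519.5,-49.5,224,3.047));cups()
"
```

```text
[649.4930486  177.34542955  39.88094562] (array([ 2.147, -4.756, -3.697]), array([0.01, 0.04, 0.  ]))
```

drive_tool:
  plan:
    - {"x": 0,"y": 0,"z": -1,"ax": 0,"ay": 0,"az": 0,"hand": 50}
    - {"x": 0,"y": 0,"z": -2,"ax": 0,"ay": 0,"az": 0,"hand": 50}
    - {"x": 0.1,"y": -0.2,"z": -2.9,"ax": 0,"ay": 0,"az": 0,"hand": 50}
    - {"x": 0.3,"y": -0.7,"z": -3.65,"ax": 0,"ay": 0,"az": 0,"hand": 50}
    - {"x": 2.15,"y": -4.76,"z": -3.65,"ax": 0,"ay": 0,"az": 0,"hand": 50}
    - {"x": 2.15,"y": -4.76,"z": -3.65,"ax": 0,"ay": 0,"az": 0,"hand": 50}
    - {"x": 2.15,"y": -4.76,"z": -3.65,"ax": 0,"ay": 0,"az": 0,"hand": 50}
    - {"x": 2.15,"y": -4.76,"z": -3.65,"ax": 0,"ay": 0,"az": 0,"hand": 50}

```text
clock: 15.8
eef_pos: [529.0, -31.2, 221.1]
tcp_rot: [3.142, 0.003, 3.048]
contact_force: [1.6, -0.1, -0.8]
opening: 0.702
grasp_force: 33.2
```

```bash
python3 -c "
from h import *
print(monitor.sense()['eef_pos'],go(519.5,-49.5,222,3.047));cups()
"
```

```text
[529.014808   -31.1822083  221.07662708] (array([ 0.155, -0.383, -0.019]), array([0.  , 0.03, 0.01]))
cup [571.8 296.8] [ 24  24 444]
```

drive_tool:
  plan:
    - {"x": 0.16,"y": -0.4,"z": 0,"ax": 0,"ay": 0,"az": 0,"hand": 50}
    - {"x": 0.16,"y": -0.4,"z": 0,"ax": 0,"ay": 0,"az": 0,"hand": 50}
    - {"x": 0.16,"y": -0.4,"z": 0,"ax": 0,"ay": 0,"az": 0,"hand": 50}
    - {"x": 0.16,"y": -0.4,"z": 0,"ax": 0,"ay": 0,"az": 0,"hand": 50}
    - {"x": 0.16,"y": -0.4,"z": 0,"ax": 0,"ay": 0,"az": 0,"hand": 50}

```text
clock: 16.35
eef_pos: [520.5, -48.2, 219.7]
tcp_rot: [3.141, 0.0, 3.048]
contact_force: [-0.7, 0.3, -0.7]
opening: 0.701
grasp_force: 33.2
```

drive_tool:
  plan:
    - {"x": 0.01,"y": -0.02,"z": 0,"ax": 0,"ay": 0,"az": 0,"hand": 50}
    - {"x": 0.01,"y": -0.02,"z": 0.25,"ax": 0,"ay": 0,"az": 0,"hand": 50}
    - {"x": 0.01,"y": -0.02,"z": 0.45,"ax": 0,"ay": 0,"az": 0,"hand": 50}
    - {"x": 0.01,"y": -0.02,"z": 0.65,"ax": 0,"ay": 0,"az": 0,"hand": 50}
    - {"x": 0.01,"y": -0.02,"z": 0.8,"ax": 0,"ay": 0,"az": 0,"hand": 50}
    - {"x": 0.01,"y": -0.02,"z": 0.87,"ax": 0,"ay": 0,"az": 0,"hand": 50}
    - {"x": 0.01,"y": -0.02,"z": 0.87,"ax": 0,"ay": 0,"az": 0,"hand": 50}
    - {"x": 0.01,"y": -0.02,"z": 0.87,"ax": 0,"ay": 0,"az": 0,"hand": 50}

```text
clock: 17.15
eef_pos: [519.6, -50.0, 176.0]
tcp_rot: [-3.142, 0.0, 3.047]
contact_force: [-0.9, -0.1, 2.4]
opening: 0.695
grasp_force: 33.4
```

drive_tool:
  plan:
    - {"x": 0,"y": 0,"z": 0,"ax": 0,"ay": 0,"az": 0,"hand": 85}
    - {"x": 0,"y": 0,"z": 0,"ax": 0,"ay": 0,"az": 0,"hand": 85}
    - {"x": 0,"y": 0,"z": 0,"ax": 0,"ay": 0,"az": 0,"hand": 85}
    - {"x": 0,"y": 0,"z": -1,"ax": 0,"ay": 0,"az": 0,"hand": 85}
    - {"x": -0.37,"y": 6.96,"z": -1,"ax": 0,"ay": 0,"az": 0,"hand": 85}
    - {"x": -0.37,"y": 6.96,"z": -1,"ax": 0,"ay": 0,"az": 0,"hand": 85}
    - {"x": -0.37,"y": 6.96,"z": -1,"ax": 0,"ay": 0,"az": 0,"hand": 85}
    - {"x": -0.37,"y": 6.96,"z": -1,"ax": 0,"ay": 0,"az": 0,"hand": 85}

```text
clock: 17.95
eef_pos: [548.9, 149.7, 226.3]
tcp_rot: [3.141, 0.001, 3.047]
contact_force: [0.2, -0.5, -0.5]
opening: 0.996
grasp_force: 0.0
```

drive_tool:
  plan:
    - {"x": -0.16,"y": 2.96,"z": 1.3,"ax": 0,"ay": 0,"az": 0,"hand": 85}
    - {"x": -0.16,"y": 2.96,"z": 1.3,"ax": 0,"ay": 0,"az": 0,"hand": 85}
    - {"x": -0.16,"y": 2.96,"z": 1.3,"ax": 0,"ay": 0,"az": 0,"hand": 85}
    - {"x": -0.16,"y": 2.96,"z": 1.3,"ax": 0,"ay": 0,"az": 0,"hand": 85}
    - {"x": -0.16,"y": 2.96,"z": 1.3,"ax": 0,"ay": 0,"az": 0,"hand": 85}
    - {"x": -0.16,"y": 2.96,"z": 1.3,"ax": 0,"ay": 0,"az": 0,"hand": 85}
    - {"x": -0.16,"y": 2.96,"z": 1.3,"ax": 0,"ay": 0,"az": 0,"hand": 85}

```text
clock: 18.65
eef_pos: [571.0, 293.1, 161.9]
tcp_rot: [3.142, 0.001, 3.046]
contact_force: [-0.8, 0.6, -0.3]
opening: 0.996
grasp_force: 0.0
```

```bash
python3 -c "
from h import *
print(monitor.sense()['eef_pos'],go(571,294.5,38,3.047))
c,f=snap('w11');g=imaging.grab_frame('side')
print(w2px('wrist',[571,294.5,60],c))
b=cv2.resize(g[160:320,170:370],(400,320));a=cv2.resize(f,(400,300))
cv2.imwrite('pics/v11.png',np.hstack([np.vstack([a,a[:20]]),b])[:,:,::-1])
g=cv2.cvtColor(f,cv2.COLOR_RGB2GRAY)
print(cv2.HoughCircles(g,cv2.HOUGH_GRADIENT,1,60,param1=80,param2=15,minRadius=33,maxRadius=55))
"
```

```text
[570.99884872 293.07541727 161.9054614 ] (array([0.005, 0.028, 2.478]), array([ 0.  ,  0.01, -0.01]))
[320.17489246 240.25270324]
[[[322.5 236.5  39.7]
  [515.5 166.5  47.6]
  [ 46.5 397.5  51.9]
  [297.5 423.5  40.5]
  [504.5 324.5  44.4]
  [552.5 422.5  48.9]
  [332.5 350.5  42.2]]]
```

View pics/v11.png

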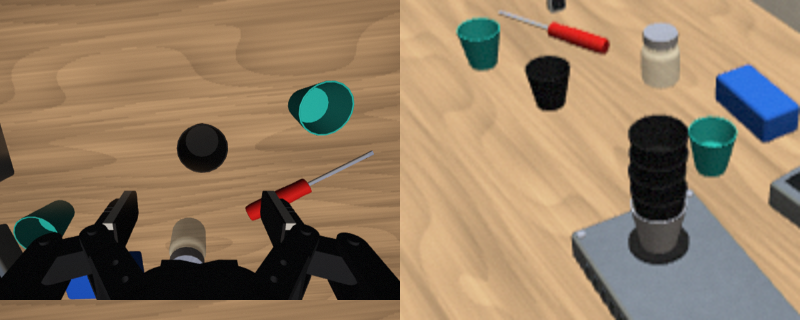

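Four cups are stacked and home; the last cup sits under the gripper at (322,236). The fingers will not reach the screwdriver.

drive_tool:
  plan:
    - {"x": 0.05,"y": 0.05,"z": 0.9,"ax": 0,"ay": 0,"az": 0,"hand": 85}
    - {"x": 0.05,"y": 0.05,"z": 1.7,"ax": 0,"ay": 0,"az": 0,"hand": 85}
    - {"x": 0.05,"y": 0.05,"z": 2.47,"ax": 0,"ay": 0,"az": 0,"hand": 85}
    - {"x": 0.05,"y": 0.05,"z": 2.47,"ax": 0,"ay": 0,"az": 0,"hand": 85}
    - {"x": 0.05,"y": 0.05,"z": 2.47,"ax": 0,"ay": 0,"az": 0,"hand": 50}
    - {"x": 0.05,"y": 0.05,"z": 2.47,"ax": 0,"ay": 0,"az": 0,"hand": 50}
    - {"x": 0.05,"y": 0.05,"z": 2.47,"ax": 0,"ay": 0,"az": 0,"hand": 50}
    - {"x": 0.05,"y": 0.05,"z": 2.47,"ax": 0,"ay": 0,"az": 0,"hand": 50}

```text
clock: 19.55
eef_pos: [570.3, 297.8, 40.4]
tcp_rot: [3.14, 0.004, 3.047]
contact_force: [-0.4, -2.8, 7.8]
opening: 0.688
grasp_force: 32.8
```

```bash
python3 -c "
from h import *
print(monitor.sense()['eef_pos'],go(519.7,-49.5,248,3.047))
"
```

```text
[570.25415574 297.77541603  40.37690162] (array([ 0.337, -7.001, -4.168]), array([0.02, 0.04, 0.  ]))
```

drive_tool:
  plan:
    - {"x": 0,"y": 0,"z": -1,"ax": 0,"ay": 0,"az": 0,"hand": 50}
    - {"x": 0,"y": 0,"z": -2,"ax": 0,"ay": 0,"az": 0,"hand": 50}
    - {"x": 0,"y": -0.1,"z": -2.95,"ax": 0,"ay": 0,"az": 0,"hand": 50}
    - {"x": 0,"y": -0.3,"z": -3.9,"ax": 0,"ay": 0,"az": 0,"hand": 50}
    - {"x": 0.05,"y": -1.1,"z": -4.17,"ax": 0,"ay": 0,"az": 0,"hand": 50}
    - {"x": 0.1,"y": -2.1,"z": -4.17,"ax": 0,"ay": 0,"az": 0,"hand": 50}
    - {"x": 0.15,"y": -3.1,"z": -4.17,"ax": 0,"ay": 0,"az": 0,"hand": 50}
    - {"x": 0.2,"y": -4.1,"z": -4.17,"ax": 0,"ay": 0,"az": 0,"hand": 50}

```text
clock: 20.35
eef_pos: [538.9, 92.8, 247.8]
tcp_rot: [3.141, 0.003, 3.048]
contact_force: [-0.0, -0.8, -0.3]
opening: 0.683
grasp_force: 33.1
```

drive_tool:
  plan:
    - {"x": 0.13,"y": -2.9,"z": 0,"ax": 0,"ay": 0,"az": 0,"hand": 50}
    - {"x": 0.13,"y": -2.9,"z": 0,"ax": 0,"ay": 0,"az": 0,"hand": 50}
    - {"x": 0.13,"y": -2.9,"z": 0,"ax": 0,"ay": 0,"az": 0,"hand": 50}
    - {"x": 0.13,"y": -2.9,"z": 0,"ax": 0,"ay": 0,"az": 0,"hand": 50}
    - {"x": 0.13,"y": -2.9,"z": 0,"ax": 0,"ay": 0,"az": 0,"hand": 50}
    - {"x": 0.13,"y": -2.9,"z": 0,"ax": 0,"ay": 0,"az": 0,"hand": 50}
    - {"x": 0.13,"y": -2.9,"z": 0,"ax": 0,"ay": 0,"az": 0,"hand": 50}
    - {"x": 0.13,"y": -2.9,"z": 0,"ax": 0,"ay": 0,"az": 0,"hand": 50}

```text
clock: 21.15
eef_pos: [519.3, -48.4, 246.1]
tcp_rot: [3.141, 0.0, 3.049]
contact_force: [-0.2, 0.5, 0.1]
opening: 0.687
grasp_force: 33.1
```

```bash
python3 -c "
from h import *
print(monitor.sense()['eef_pos'],go(519.7,-49.5,200.5,3.047))
"
```

```text
[519.29414181 -48.38587202 246.13789578] (array([-0.01 , -0.022,  0.913]), array([0.  , 0.  , 0.02]))
```

drive_tool:
  plan:
    - {"x": -0.01,"y": -0.02,"z": 0,"ax": 0,"ay": 0,"az": 0,"hand": 50}
    - {"x": -0.01,"y": -0.02,"z": 0.25,"ax": 0,"ay": 0,"az": 0,"hand": 50}
    - {"x": -0.01,"y": -0.02,"z": 0.45,"ax": 0,"ay": 0,"az": 0,"hand": 50}
    - {"x": -0.01,"y": -0.02,"z": 0.65,"ax": 0,"ay": 0,"az": 0,"hand": 50}
    - {"x": -0.01,"y": -0.02,"z": 0.82,"ax": 0,"ay": 0,"az": 0,"hand": 50}
    - {"x": -0.01,"y": -0.02,"z": 0.91,"ax": 0,"ay": 0,"az": 0,"hand": 50}
    - {"x": -0.01,"y": -0.02,"z": 0.91,"ax": 0,"ay": 0,"az": 0,"hand": 50}
    - {"x": -0.01,"y": -0.02,"z": 0.91,"ax": 0,"ay": 0,"az": 0,"hand": 50}

```text
clock: 21.95
eef_pos: [519.6, -50.5, 200.5]
tcp_rot: [3.141, 0.0, 3.047]
contact_force: [-0.5, 0.7, 1.5]
opening: 0.687
grasp_force: 33.3
```

drive_tool:
  plan:
    - {"x": 0,"y": 0,"z": 0,"ax": 0,"ay": 0,"az": 0,"hand": 85}
    - {"x": 0,"y": 0,"z": 0,"ax": 0,"ay": 0,"az": 0,"hand": 85}
    - {"x": 0,"y": 0,"z": 0,"ax": 0,"ay": 0,"az": 0,"hand": 85}
    - {"x": 0,"y": 0,"z": -0.9,"ax": 0,"ay": 0,"az": 0,"hand": 85}
    - {"x": 0.1,"y": -1,"z": -1.1,"ax": 0,"ay": 0,"az": 0,"hand": 85}
    - {"x": 0.3,"y": -1.9,"z": -1.1,"ax": 0,"ay": 0,"az": 0,"hand": 85}
    - {"x": 0.6,"y": -2.8,"z": -0.8,"ax": 0,"ay": 0,"az": 0,"hand": 20}
    - {"x": 0.8,"y": -3.6,"z": -0.3,"ax": 0,"ay": 0,"az": 0,"hand": 20}

```text
clock: 22.75
eef_pos: [462.8, -228.2, 216.8]
tcp_rot: [-3.14, 0.004, 3.048]
contact_force: [0.9, -0.8, -0.4]
opening: 0.687
grasp_force: 0.0
```

drive_tool:
  plan:
    - {"x": 0,"y": -0.7,"z": 0.5,"ax": 0,"ay": 0,"az": 0,"hand": 20}
    - {"x": 0,"y": -0.7,"z": 1,"ax": 0,"ay": 0,"az": 0,"hand": 20}
    - {"x": 0,"y": -0.7,"z": 1,"ax": 0,"ay": 0,"az": 0,"hand": 20}
    - {"x": 0,"y": -0.7,"z": 1,"ax": 0,"ay": 0,"az": 0,"hand": 20}
    - {"x": 0,"y": -0.7,"z": 1,"ax": 0,"ay": 0,"az": 0,"hand": 20}

```text
clock: 23.25
eef_pos: [460.4, -260.6, 166.8]
tcp_rot: [-3.141, 0.002, 3.048]
contact_force: [-0.0, 1.0, -0.2]
opening: 0.233
grasp_force: 0.0
```

```bash
python3 -c "
from h import *
print(monitor.sense()['eef_pos'],go(459.3,-259,56,3.047))
c,f=snap('w12');g=imaging.grab_frame('side')
b=cv2.resize(g[120:320,170:420],(400,320));a=cv2.resize(f,(400,300))
cv2.imwrite('pics/v12.png',np.hstack([np.vstack([a,a[:20]]),b])[:,:,::-1])
C=np.array([503.5,-217])
for y in(-4,-32,-60,-88,-116):
  X=C+y*np.array([.095,.9955]);print(X,w2px('wrist',[*X,42],c)/1.6,w2px('top',[*X,42]))
"
```

```text
[ 460.35361787 -260.6010354   166.82713924] (array([0.027, 0.031, 2.216]), array([-0.01,  0.02,  0.01]))
[ 503.12  -220.982] [230.99407319 172.07808979] [434.80297067 280.54778649]
[ 500.46  -248.856] [210.37757339 172.03543647] [446.00400768 281.86129413]
[ 497.8  -276.73] [189.76154015 171.99278411] [457.21060577 283.1754539 ]
[ 495.14  -304.604] [169.14597346 171.95013271] [468.42276908 284.49026628]
[ 492.48  -332.478] [148.53087331 171.90748229] [479.64050176 285.80573176]
```

View pics/v12.png

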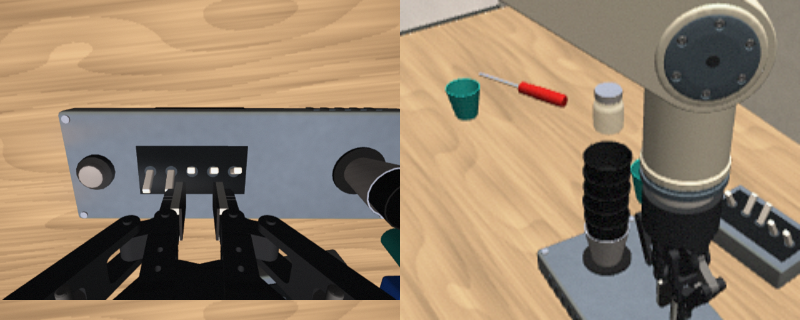

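drive_tool:
  plan:
    - {"x": 0.03,"y": 0.03,"z": 0.9,"ax": 0,"ay": 0,"az": 0,"hand": 20}
    - {"x": 0.03,"y": 0.03,"z": 1.7,"ax": 0,"ay": 0,"az": 0,"hand": 20}
    - {"x": 0.03,"y": 0.03,"z": 2.2,"ax": 0,"ay": 0,"az": 0,"hand": 20}
    - {"x": 0.03,"y": 0.03,"z": 2.2,"ax": 0,"ay": 0,"az": 0,"hand": 20}
    - {"x": -0.2,"y": 0.03,"z": 2.2,"ax": 0,"ay": 0,"az": 0,"hand": 20}
    - {"x": -0.4,"y": 0.03,"z": 2.2,"ax": 0,"ay": 0,"az": 0,"hand": 20}
    - {"x": -0.6,"y": 0.03,"z": 2.2,"ax": 0,"ay": 0,"az": 0,"hand": 20}
    - {"x": -0.72,"y": 0.03,"z": 2.2,"ax": 0,"ay": 0,"az": 0,"hand": 20}

```text
clock: 24.15
eef_pos: [492.4, -262.6, 56.7]
tcp_rot: [3.142, -0.008, 3.05]
contact_force: [-37.9, -6.6, 34.2]
opening: 0.235
grasp_force: 24.1
```

drive_tool:
  plan:
    - {"x": 0,"y": 0,"z": 0,"ax": 0,"ay": 0,"az": 0,"hand": 20}
    - {"x": 0.3,"y": 0,"z": 0,"ax": 0,"ay": 0,"az": 0,"hand": 20}
    - {"x": 0.6,"y": 0,"z": -0.6,"ax": 0,"ay": 0,"az": 0,"hand": 20}
    - {"x": 0.6,"y": 0,"z": -1.4,"ax": 0,"ay": 0,"az": 0,"hand": 20}
    - {"x": 0.2,"y": -0.6,"z": -1.4,"ax": 0,"ay": 0,"az": 0,"hand": 20}
    - {"x": -0.7,"y": -1,"z": -1.4,"ax": 0,"ay": 0,"az": 0,"hand": 20}
    - {"x": -0.9,"y": -1.12,"z": -1.4,"ax": 0,"ay": 0,"az": 0,"hand": 20}
    - {"x": -0.9,"y": -1.12,"z": -1.4,"ax": 0,"ay": 0,"az": 0,"hand": 20}

```text
clock: 24.95
eef_pos: [537.3, -323.9, 126.5]
tcp_rot: [-3.14, 0.003, 3.047]
contact_force: [0.5, -0.2, -0.7]
opening: 0.236
grasp_force: 0.0
```

```bash
python3 -c "
from h import *
C=np.array([503.5,-217]);ex=np.array([.9955,-.095]);ey=np.array([.095,.9955])
T=C-102*ey+40*ex
print(monitor.sense()['eef_pos'],T,go(*T,56,3.047))
"
```

```text
[ 537.30670161 -323.90471945  126.51778283] [ 533.63  -322.341] (array([0.08 , 0.026, 1.41 ]), array([-0.01,  0.02,  0.  ]))
```

drive_tool:
  plan:
    - {"x": 0.08,"y": 0.03,"z": 0.6,"ax": 0,"ay": 0,"az": 0,"hand": 20}
    - {"x": 0.08,"y": 0.03,"z": 1.29,"ax": 0,"ay": 0,"az": 0,"hand": 20}
    - {"x": 0.08,"y": 0.03,"z": 1.29,"ax": 0,"ay": 0,"az": 0,"hand": 20}
    - {"x": 0.3,"y": 0.03,"z": 1.29,"ax": 0,"ay": 0,"az": 0,"hand": 20}
    - {"x": 0.45,"y": 0.03,"z": 1.29,"ax": 0,"ay": 0,"az": 0,"hand": 20}
    - {"x": 0.57,"y": 0.03,"z": 1.29,"ax": 0,"ay": 0,"az": 0,"hand": 20}
    - {"x": 0.67,"y": 0.03,"z": 1.29,"ax": 0,"ay": 0,"az": 0,"hand": 20}
    - {"x": 0.7,"y": 0.03,"z": 1.29,"ax": 0,"ay": 0,"az": 0,"hand": 20}

```text
clock: 25.75
eef_pos: [499.8, -318.1, 61.8]
tcp_rot: [-3.141, 0.001, 3.047]
contact_force: [-0.1, -0.0, 0.5]
opening: 0.237
grasp_force: 0.0
```

drive_tool:
  plan:
    - {"x": 0,"y": 0,"z": 0,"ax": 0,"ay": 0,"az": 0,"hand": 20}
    - {"x": -0.3,"y": 0,"z": 0,"ax": 0,"ay": 0,"az": 0,"hand": 20}
    - {"x": -0.5,"y": 0,"z": -0.8,"ax": 0,"ay": 0,"az": 0,"hand": 20}
    - {"x": -0.5,"y": 0,"z": -1.7,"ax": 0,"ay": 0,"az": 0,"hand": 20}
    - {"x": 0.3,"y": 0,"z": -2.2,"ax": 0,"ay": 0,"az": 0,"hand": 10}
    - {"x": 0.6,"y": 0,"z": -2.2,"ax": 0,"ay": 0,"az": 0,"hand": 0}
    - {"x": 0.6,"y": 0,"z": -2.2,"ax": 0,"ay": 0,"az": 0,"hand": 0}
    - {"x": 0.6,"y": 0,"z": -2.2,"ax": 0,"ay": 0,"az": 0,"hand": 0}

```text
clock: 26.55
eef_pos: [470.4, -315.1, 170.4]
tcp_rot: [3.141, -0.0, 3.047]
contact_force: [0.1, 0.3, -0.8]
opening: 0.002
grasp_force: 0.0
```

```bash
python3 -c "
from h import *
C=np.array([503.5,-217]);ey=np.array([.095,.9955])
T=C-188*ey
print(monitor.sense()['eef_pos'],T,go(*T,100,3.047))
c,f=snap('w13');g=imaging.grab_frame('side');t=imaging.grab_frame('top')
b=cv2.resize(g[220:440,240:460],(400,400));a=cv2.resize(f,(400,300));d=cv2.resize(t[240:300,360:530],(400,141))
print(w2px('wrist',[*T,58],c)/1.6)
cv2.imwrite('pics/v13.png',np.hstack([np.vstack([a,d]),np.vstack([b,b[:41]])])[:,:,::-1])
"
```

```text
[ 470.42099299 -315.07190843  170.3513146 ] [ 485.64  -404.154] (array([-0.472, -1.745,  1.406]), array([ 0., -0., -0.]))
[130.79805941 165.2270309 ]
```

View pics/v13.png

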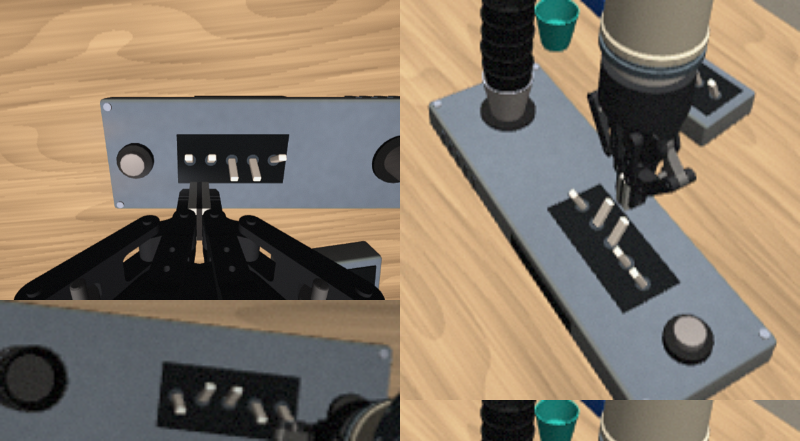

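drive_tool:
  plan:
    - {"x": -0.25,"y": -0.9,"z": 0,"ax": 0,"ay": 0,"az": 0,"hand": 0}
    - {"x": -0.47,"y": -1.74,"z": 0.3,"ax": 0,"ay": 0,"az": 0,"hand": 0}
    - {"x": -0.47,"y": -1.74,"z": 1,"ax": 0,"ay": 0,"az": 0,"hand": 0}
    - {"x": -0.47,"y": -1.74,"z": 1.8,"ax": 0,"ay": 0,"az": 0,"hand": 0}
    - {"x": -0.47,"y": -1.74,"z": 2.0,"ax": 0,"ay": 0,"az": 0,"hand": 0}
    - {"x": -0.47,"y": -1.74,"z": 2.0,"ax": 0,"ay": 0,"az": 0,"hand": 0}
    - {"x": -0.47,"y": -1.74,"z": 2.0,"ax": 0,"ay": 0,"az": 0,"hand": 0}
    - {"x": -0.47,"y": -1.74,"z": 2.0,"ax": 0,"ay": 0,"az": 0,"hand": 0}

```text
clock: 27.5
eef_pos: [486.9, -404.6, 73.0]
tcp_rot: [-3.14, 0.002, 3.048]
contact_force: [0.4, -0.2, 0.2]
opening: -0.001
grasp_force: 0.0
```

drive_tool:
  plan:
    - {"x": 0,"y": 0,"z": 0.2,"ax": 0,"ay": 0,"az": 0,"hand": 0}
    - {"x": 0,"y": 0,"z": 0.3,"ax": 0,"ay": 0,"az": 0,"hand": 0}
    - {"x": 0,"y": 0,"z": 0.36,"ax": 0,"ay": 0,"az": 0,"hand": 0}
    - {"x": 0,"y": 0,"z": 0.4,"ax": 0,"ay": 0,"az": 0,"hand": 0}
    - {"x": 0,"y": 0,"z": 0.43,"ax": 0,"ay": 0,"az": 0,"hand": 0}
    - {"x": 0,"y": 0,"z": 0.44,"ax": 0,"ay": 0,"az": 0,"hand": 0}
    - {"x": 0,"y": 0,"z": 0.44,"ax": 0,"ay": 0,"az": 0,"hand": 0}
    - {"x": 0,"y": 0,"z": 0.44,"ax": 0,"ay": 0,"az": 0,"hand": 0}

```text
clock: 28.3
eef_pos: [486.8, -404.8, 55.1]
tcp_rot: [-3.14, 0.003, 3.047]
contact_force: [-13.1, 10.7, 56.9]
opening: 0.0
grasp_force: 28.3
```

drive_tool:
  plan:
    - {"x": 0,"y": 0,"z": -0.08,"ax": 0,"ay": 0,"az": 0,"hand": 0}
    - {"x": 0,"y": 0,"z": -0.08,"ax": 0,"ay": 0,"az": 0,"hand": 0}
    - {"x": 0,"y": 0,"z": -0.08,"ax": 0,"ay": 0,"az": 0,"hand": 0}

```text
clock: 28.6
eef_pos: [486.7, -404.7, 55.7]
tcp_rot: [-3.14, 0.003, 3.047]
contact_force: [-2.9, 3.4, 23.8]
opening: 0.001
grasp_force: 11.8
```

```bash
python3 -c "
from h import *
s=monitor.sense();print(s['eef_pos'],s['contact_force'])
f=imaging.grab_frame('side');c,w=snap('w14')
b=cv2.resize(f[360:440,340:450],(550,400),interpolation=2);a=cv2.resize(w[200:400,60:330],(540,400))
a=cv2.resize(a,(250,185))
cv2.imwrite('pics/v14.png',np.hstack([b,np.vstack([a,a,a[:30]])])[:,:,::-1])
"
```

```text
[ 486.65435298 -404.66532156   55.74505959] [-2.9221188   3.36324668 23.78559276]
```

View pics/v14.png

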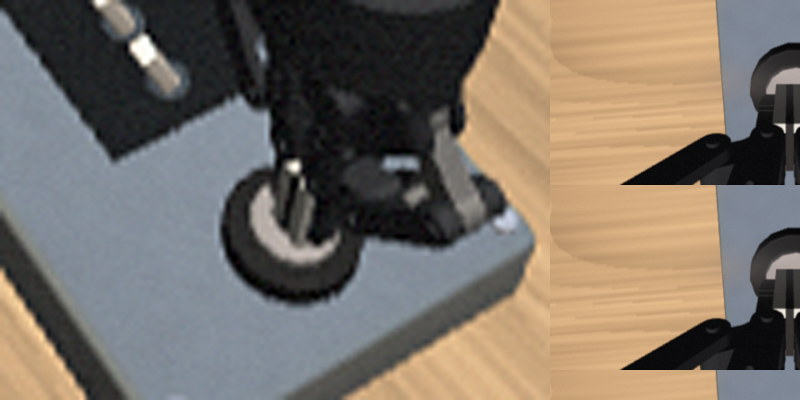

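drive_tool:
  plan:
    - {"x": 0,"y": 0,"z": -0.1,"ax": 0,"ay": 0,"az": 0,"hand": 0}
    - {"x": 0,"y": 0,"z": -0.1,"ax": 0,"ay": 0,"az": 0,"hand": 0}
    - {"x": 0,"y": 0,"z": -0.1,"ax": 0,"ay": 0,"az": 0,"hand": 0}
    - {"x": 0,"y": 0,"z": -0.1,"ax": 0,"ay": 0,"az": 0,"hand": 0}

```text
clock: 29.1
eef_pos: [486.1, -404.3, 58.1]
tcp_rot: [-3.141, 0.001, 3.047]
contact_force: [2.5, -2.2, 3.0]
opening: 0.0
grasp_force: 1.8
```

drive_tool:
  plan:
    - {"x": 0,"y": 0,"z": -0.04,"ax": 0,"ay": 0,"az": 0,"hand": 0}
    - {"x": 0,"y": 0,"z": -0.04,"ax": 0,"ay": 0,"az": 0,"hand": 0}
    - {"x": 0,"y": 0,"z": -0.04,"ax": 0,"ay": 0,"az": 0,"hand": 0}

```text
clock: 29.4
eef_pos: [485.5, -403.9, 59.9]
tcp_rot: [3.141, -0.0, 3.047]
contact_force: [1.2, -1.9, 2.7]
opening: -0.001
grasp_force: 1.3
```

drive_tool:
  plan:
    - {"x": 0,"y": 0,"z": -0.06,"ax": 0,"ay": 0,"az": 0,"hand": 0}
    - {"x": 0,"y": 0,"z": -0.06,"ax": 0,"ay": 0,"az": 0,"hand": 0}
    - {"x": 0,"y": 0,"z": -0.06,"ax": 0,"ay": 0,"az": 0,"hand": 0}

```text
clock: 29.7
eef_pos: [485.0, -403.5, 62.6]
tcp_rot: [3.141, -0.001, 3.047]
contact_force: [-0.4, -0.7, -0.5]
opening: 0.0
grasp_force: 0.0
```

drive_tool:
  plan:
    - {"x": 0,"y": 0,"z": -0.1,"ax": 0,"ay": 0,"az": 0,"hand": 0}
    - {"x": 0,"y": 0,"z": -0.1,"ax": 0,"ay": 0,"az": 0,"hand": 0}
    - {"x": 0,"y": 0,"z": -0.1,"ax": 0,"ay": 0,"az": 0,"hand": 0}

```text
clock: 30.0
eef_pos: [485.6, -404.0, 68.2]
tcp_rot: [-3.141, 0.0, 3.047]
contact_force: [-0.1, -0.1, -0.0]
opening: -0.001
grasp_force: 0.0
```

drive_tool:
  plan:
    - {"x": 0,"y": 0,"z": -1,"ax": 0,"ay": 0,"az": 0,"hand": 0}
    - {"x": 0.5,"y": 0,"z": -2,"ax": 0,"ay": 0,"az": 0,"hand": 0}
    - {"x": 1.4,"y": 0,"z": -3,"ax": 0,"ay": 0,"az": 0,"hand": 0}
    - {"x": 2,"y": 0,"z": -3.5,"ax": 0,"ay": 0,"az": 0,"hand": 0}
    - {"x": 2,"y": 0,"z": -3.5,"ax": 0,"ay": 0,"az": 0,"hand": 0}
    - {"x": 2,"y": 0,"z": -3.5,"ax": 0,"ay": 0,"az": 0,"hand": 0}
    - {"x": 2,"y": 0,"z": -3.5,"ax": 0,"ay": 0,"az": 0,"hand": 0}

```text
clock: 30.7
eef_pos: [386.4, -394.4, 242.2]
tcp_rot: [3.141, -0.0, 3.047]
contact_force: [-0.4, 0.3, -0.5]
opening: -0.002
grasp_force: 0.0
```

```bash
python3 -c "
from h import *
f=imaging.grab_frame('side');t=imaging.grab_frame('top')
b=cv2.resize(f[200:440,200:460],(433,400));a=cv2.resize(t[140:330,130:530],(360,171))
cv2.imwrite('pics/v15.png',np.hstack([b,np.vstack([a,a,a[:58]])])[:,:,::-1])
"
```

```text
(no output)
```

View pics/v15.png

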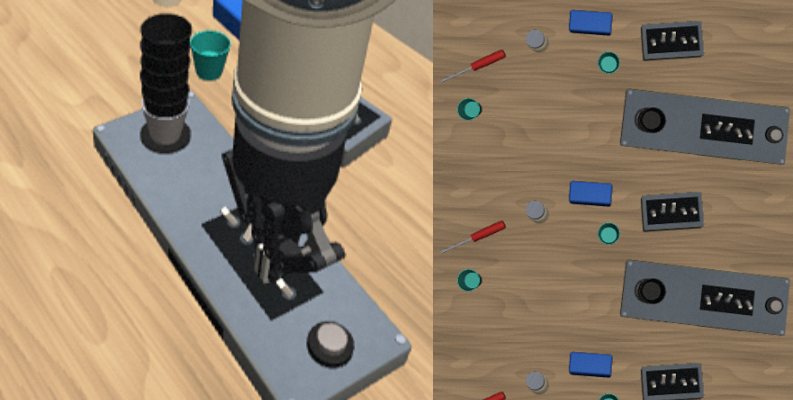

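The picture shows five cups in one upright stack in the holder. The levers match the sample, the button is up and the bystanders are where they started.

```bash
python3 -c "
from rig import r
print(r.sign_off())"
```

```text
the job is handed in; nothing more can be done
None
```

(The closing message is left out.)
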